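# Hang the slide carrier on the drying bar and cover its dish

## Robot

A 6-joint arm with a two-finger parallel gripper is mounted at the origin on the work surface; the furniture and walls round the work are solid. World frame = base frame: x ahead of the robot, y to its left, z up, the work surface at z = 0. Lengths are in m, angles in degrees, forces in N, time in s.
With the tool pointing down it reaches from about 0.225 to 0.875 m from the base axis. Payload 3.4 kg.
Tool frame: the origin (TCP) lies between the finger pads, 19 mm behind the fingertips; this is the grasp point; z points along the fingers, y is the line along which they close (so a half turn about z gives the same grasp; the last joint's range is limited). The gripper opens to 85 mm and grips with 20 to 120 N. Pads are 22 mm wide; open, the fingers measure 114 mm over their backs; the gripper's body (76 mm by 85 mm) begins 54 mm behind the grasp point. The pads swing forward as they close: fully open they stand 13 mm farther back than shut.
Start: joints at [58.384, 15.808, 86.224, -0, 77.962, -6.933], TCP at [0.24, 0.522, 0.25] pointing down, gripper open.
Joint ranges: [-165.64, 165.64], [-43.16, 119.46], [12.63, 154.43], [-67.54, 247.53], [6.08, 155.33], [-154.97, 154.97]. Speed limits (degrees/s): [147.25, 147.25, 180, 180, 180, 180].

## Interface

Orientations are given as [roll, pitch, yaw] about the fixed x, y, z axes, in that order (R = Rz(yaw) Ry(pitch) Rx(roll)).
In Python, from bench import * gives the robot as it stands.
- The arm moves only by the tool move_arm, never from a script. Its argument "steps" is a list of rows, each an object with "gripper": the opening, from 0 (shut) to 1 (fully open); "delta_pos": the shift along the tool's x, y, z in units of 100 mm (1.0 is 100 mm), a list of three; "rotation": the turn, a rotation vector about the tool's x, y, z in units of 5 degrees (1.0 is 5 degrees), a list of three. In form: [{"gripper": gripper, "delta_pos": [dx, dy, dz], "rotation": [wx, wy, wz]}, ...]. A call has 1 to 5 rows; each row shifts and turns the commanded pose from where the row before left it, along the tool's axes as they then stand; what a row does not reach is not made up. A row lasts 1/12 s, in which the tool goes at most 41.7 mm and 7.16 degrees, less where a joint would pass 70% of its speed; a pose out of reach is approached as far as the arm can. A call with a number of a shift or a turn outside -1 to 1 is refused whole. A call with a gripper value outside its range is refused whole. The fingers move at their own pace and stop on an object; "squeeze" is the grip in N (left out, the last holds). Time passes only in rows, so rows that do not move let the fingers close. It gives the time, the measured TCP pose, the force, the opening and the grip force at its end, in the units of the state.
- observe(): the state, without advancing time (a new reading comes with each control period).
- read_camera(name): name is "scene" or "side" or "wrist"; returns a dict with "img" (384x512x3 uint8, red, green, blue), "fov_y" (degrees; the focal length in pixels is half the picture's height over the tangent of half this angle, whatever the lens; pixels are square), "cx", "cy" (the principal point, pixels), "view" (4x4, takes a point from world to camera coordinates); the wrist camera has in their place "tool_from_camera" (4x4, takes a point from camera to tool coordinates, whose origin is the TCP and whose axes are the flange's). Camera axes: x right, y down, z forward; pixel columns grow to the right and rows downward; lengths in m; the calibration is good to about 2 mm. The wrist camera is an equidistant fisheye: a pixel r from the principal point sees the ray r / f radians off the axis. A picture is of the moment at which its call begins: read the wrist's pose just before it. There is no depth.
- close_job(): hands the job in; it is judged then, once.
The state is a dict: "time": time; "q": joint angles; "joint_velocities": joint speeds; "effort": joint torques, N m; "tool_pos": TCP position; "orientation": TCP orientation; "wrist_force": force on the tool from outside, world axes, zero at the start; "wrist_torque": the same for the moment, N m; "grip_width": finger opening in m; "finger_force": force on a finger pad.
Only numpy, scipy, OpenCV 4.12 (cv2) and the standard library are available. Lean on these libraries where they do the work, as an engineer would, in place of code of your own. Each camera call takes 0.05 s, during which the arm holds its last target. There are 200 camera calls.

## Task

Lift the slide carrier out of the green dish and hang it by its steel bail over the drying bar under the clear dust hood, so that it hangs freely and level, well on the bar. Then put the lid back on the empty dish so that it is fully seated all round. Work gently: do not bump the drying stand, shove the dish away, or disturb the bottles and the jar.

Things in the scene. Friction and masses are not known exactly. Their poses are not given: they have to be found in the camera images.
- carrier: White microscope-slide carrier, 84 (x) x 50 (y) x 26 mm, 0.2 kg; origin under its centre, z up. Steel strap bail (18 wide in y, 3 thick) in its x-z plane: legs at x +-40 up to z 76, then 25 deg slopes to a crest at x 0, z 95; open along y from z 30 up to the strap. Yellow tab on the crest, 24 (x) x 14 (y), z 97 to 136. Starts standing in the dish.
- carrier_saddle (a point): Point under the bail's crest, 88 mm above the carrier's origin, where the drying bar's axis lies when the carrier hangs on it.
- carrier_grip (a point): In the yellow tab, 121 mm above the carrier's origin: a good TCP place, fingers closing along the carrier's y on the 14 mm thickness; the tool may lean about that y axis, the fingertips still clear the strap.
- stand: Fixed drying stand; origin on the desk under the bar's middle, x from open front to back panel. Grey foot x -57 to 93, y -75 to 95, 8 mm high; white panel at x 80 to 86, y -70 to 90, 390 high; clear hood with blue edges, underside at z 390, x -22 to 84, y -70 to 90. Under it the bar can be served only with the tool leaning back to the stand's -x side by 25 to 50 deg.
- bar_mid (a point): Middle of the drying bar's axis, 160 mm above the desk (axes as the stand's). The bar is a horizontal steel rod 10 mm in diameter along the stand's y, from the free, rounded end at y = -60 mm to y = +48 mm, where it bends back (+x) to the panel.
- bar_end (a point): Free end of the drying bar, at stand y = -60 mm: the bail is threaded over this end, moving along the stand's +y.
- dish: Green open rectangular dish, outside 101 (x) x 67 (y) x 45 mm, walls and floor 4 mm; origin under its centre. Loose, 0.7 kg. The carrier stands in it with 4.5 mm play each side, its x along the dish's x.
- lid: Green lid, 112 (x) x 78 (y) mm; origin: centre of the skirt's lower edge. Plate z 6 to 10; skirt down to z 0, inside 106 x 72 (2.5 mm play each side over the dish). Square knob 20 x 20 in the middle, z 10 to 40. Starts on the desk, right way up; seated, the plate rests on the dish's rim, lid origin 39 mm above the dish's.
- lid_grip (a point): Middle of the lid's knob, 32 mm above the lid's origin: TCP place for a grasp from above.
- amber_bottle: Brown glass medicine bottle with a ribbed cream cap, 51 mm across, 120 high; origin under its centre. Bystander.
- specimen_jar: Clear jar with red lid, 63 mm across, 66 high; origin under its centre. Bystander.
- dropper_bottle: Brown dropper bottle with black rubber bulb, 33 mm across, 102 high; origin under its centre. Bystander.
Things that resemble listed ones, but are neither listed nor needed, are in the scene too. There is more than one size of the carrier; the one meant has the size given above.

How it is judged:
By the outcome, as a careful person would: the job done as asked, in the order asked, and still so for the second after the job is handed in, with the robot touching nothing.
It also fails if it takes over 59 s, if anything falls off the work surface, if the arm or the gripper's body presses on something with over 40 N, if the wrist force passes 120 N, or if a joint passes its speed limit or range.

## Working session

There is one attempt and no reset: what is moved stays moved. The work goes in short steps, Python scripts to look and compute and a tool call to move; the robot and the scene stay as the last step left them, time stands still between calls to the robot, and variables do not carry over. Pictures are saved under pics/ and viewed, at most 10 in all, crops included, and the job is handed in when it is done.

Besides the shell and the picture viewer there is one more tool, called as name(argument=value, ...) on one line, values as JSON. move_arm: Moves the arm, as the interface text tells. Shifts and turns lie within -1 to 1; 1 stands for 100 mm of shift or 5 degrees of turn. Its arguments: {"type":"object","properties":{"steps":{"type":"array","items":{"type":"object","properties":{"gripper":{"type":"number"},"delta_pos":{"type":"array","items":{"type":"number"}},"rotation":{"type":"array","items":{"type":"number"}}}}},"squeeze":{"type":"number"}},"required":["steps"]}

```bash
ls; mkdir -p pics; python3 - <<'E'
from bench import *
import cv2,numpy as np,pickle
s=observe();print(s)
d={}
for n in ("scene","side","wrist"):
    c=read_camera(n);d[n]=c;cv2.imwrite(f"pics/{n}0.png",c["img"][:,:,::-1])
    print(n,{k:(np.round(v,3).tolist() if k!="img" else 0) for k,v in c.items()})
pickle.dump((s,d),open("v0.pkl","wb"))
a=d["scene"]["img"];b=d["side"]["img"]
E
```

```text
pics
{'time': 0.0, 'q': array([ 5.83835467e+01,  1.58489417e+01,  8.62947759e+01,  8.89801582e-06,
        7.79627648e+01, -6.93216154e+00]), 'joint_velocities': array([-0.11447569,  0.13666563, -0.06928765, -0.04359758,  0.0108039 ,
       -0.04131798]), 'effort': array([-2.88555611e-04, -4.16777301e+01, -2.45802909e+01, -5.21997044e-04,
        1.10232050e-02,  2.10115125e-07]), 'tool_pos': array([0.23986958, 0.52203629, 0.24912964]), 'orientation': array([-1.79894297e+02, -1.28604297e-02,  1.55315694e+02]), 'wrist_force': array([-1.07463681,  0.18188542,  0.12224341]), 'wrist_torque': array([0.01583244, 0.00728499, 0.04097625]), 'finger_force': 0.0, 'grip_width': 0.08528044216601645}
scene {'img': 0, 'fov_y': 48.432, 'cx': 257.94, 'cy': 199.673, 'view': [[-0.709, -0.705, 0.002, 0.294], [-0.305, 0.304, -0.903, 0.25], [0.636, -0.641, -0.43, 0.706], [0.0, 0.0, 0.0, 1.0]]}
side {'img': 0, 'fov_y': 55.475, 'cx': 255.311, 'cy': 194.17, 'view': [[0.251, -0.968, 0.018, -0.147], [-0.736, -0.203, -0.646, 0.386], [0.629, 0.149, -0.763, 0.677], [0.0, 0.0, 0.0, 1.0]]}
wrist {'img': 0, 'fov_y': 65.706, 'cx': 250.849, 'cy': 189.321, 'tool_from_camera': [[0.001, -0.959, -0.283, 0.072], [1.0, 0.002, -0.001, -0.001], [0.002, -0.283, 0.959, -0.124], [0.0, 0.0, 0.0, 1.0]]}
```

View pics/scene0.png

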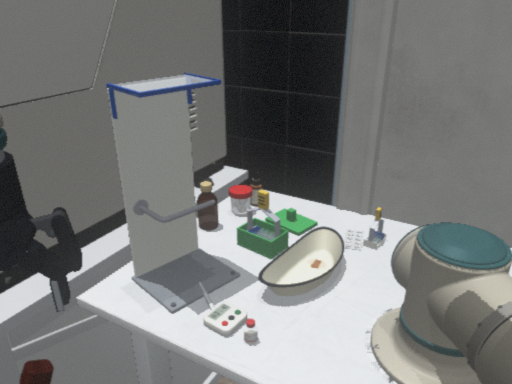

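View pics/side0.png

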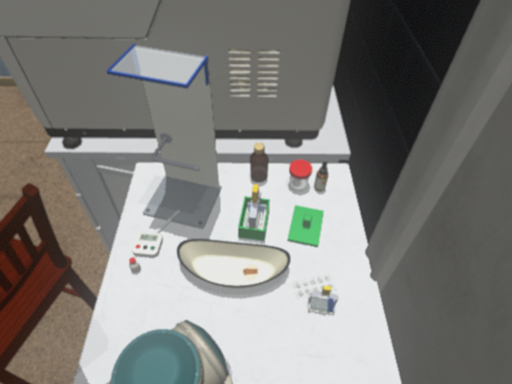

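View pics/wrist0.png

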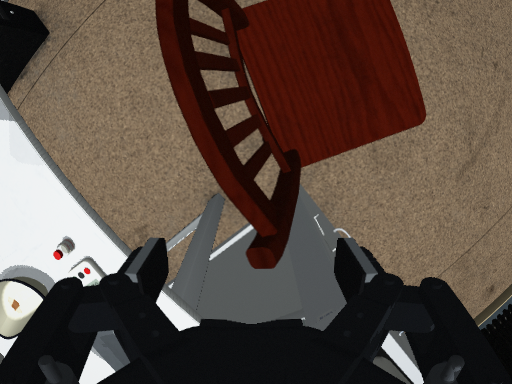

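The scene view shows the dish with the carrier at about (262,237), the lid at (292,220) and the bar from (140,207) to (215,207). In the side view they are at (254,217), (306,225) and (165–200,165). The small carrier near scene (375,235) is a decoy. Next I'll look at enlarged crops.

```bash
cat > h.py <<'E'
import numpy as np,cv2,pickle
from scipy.spatial.transform import Rotation as R
def f(c): return c["img"].shape[0]/2/np.tan(np.radians(c["fov_y"]/2))
def Rt(s): return R.from_euler("xyz",s["orientation"],degrees=True).as_matrix()
def ray(c,u,v,s=None):
    x,y=(u-c["cx"])/f(c),(v-c["cy"])/f(c)
    if s is None:
        V=c["view"];d=V[:3,:3].T@np.array([x,y,1]);o=-V[:3,:3].T@V[:3,3]
    else:
        r=np.hypot(x,y);k=np.sin(r)/r if r>1e-9 else 1
        T=c["tool_from_camera"];d=Rt(s)@T[:3,:3]@np.array([x*k,y*k,np.cos(r)]);o=s["tool_pos"]+Rt(s)@T[:3,3]
    return o,d/np.linalg.norm(d)
def onz(r,z): o,d=r;return o+d*(z-o[2])/d[2]
def tri(rs):
    A=sum(np.eye(3)-np.outer(d,d) for o,d in rs);b=sum((np.eye(3)-np.outer(d,d))@o for o,d in rs)
    p=np.linalg.solve(A,b);return p,[round(1e3*np.linalg.norm(np.cross(p-o,d)),1) for o,d in rs]
def proj(c,p,s=None):
    if s is None: q=c["view"][:3,:3]@p+c["view"][:3,3];return np.array([c["cx"]+f(c)*q[0]/q[2],c["cy"]+f(c)*q[1]/q[2]])
    T=c["tool_from_camera"];q=T[:3,:3].T@(Rt(s).T@(np.array(p)-s["tool_pos"])-T[:3,3]);n=np.hypot(q[0],q[1]);a=np.arctan2(n,q[2])*f(c)
    return np.array([c["cx"]+a*q[0]/n,c["cy"]+a*q[1]/n])
def mask(c,lo,hi): return cv2.inRange(cv2.cvtColor(c["img"],cv2.COLOR_RGB2HSV),lo,hi)
def blobs(m,amin=20):
    n,l,st,ce=cv2.connectedComponentsWithStats(m);return [(st[i].tolist(),ce[i].round(1).tolist(),l==i) for i in range(1,n) if st[i][4]>=amin]
def crop(c,x0,x1,y0,y1,k,name): cv2.imwrite(name,cv2.resize(c["img"][y0:y1,x0:x1,::-1],None,fx=k,fy=k,interpolation=cv2.INTER_CUBIC))
E
python3 - <<'E'
from h import *
s,d=pickle.load(open("v0.pkl","rb"))
crop(d["scene"],130,330,165,310,4,"pics/sc1.png");crop(d["side"],130,330,120,250,4,"pics/si1.png")
for n in("scene","side"):
    for nm,lo,hi in(("green",(45,90,40),(80,255,255)),("yellow",(18,140,120),(32,255,255))):
        for st,ce,_ in blobs(mask(d[n],lo,hi)): print(n,nm,st,ce)
E
```

```text
scene green [238, 209, 79, 34, 660] [288.1, 223.8]
scene green [258, 217, 16, 13, 57] [268.2, 222.2]
side green [239, 197, 30, 35, 162] [252.5, 217.4]
side green [288, 206, 35, 40, 990] [305.6, 225.5]
side yellow [253, 185, 5, 8, 32] [255.1, 188.6]
```

View pics/sc1.png

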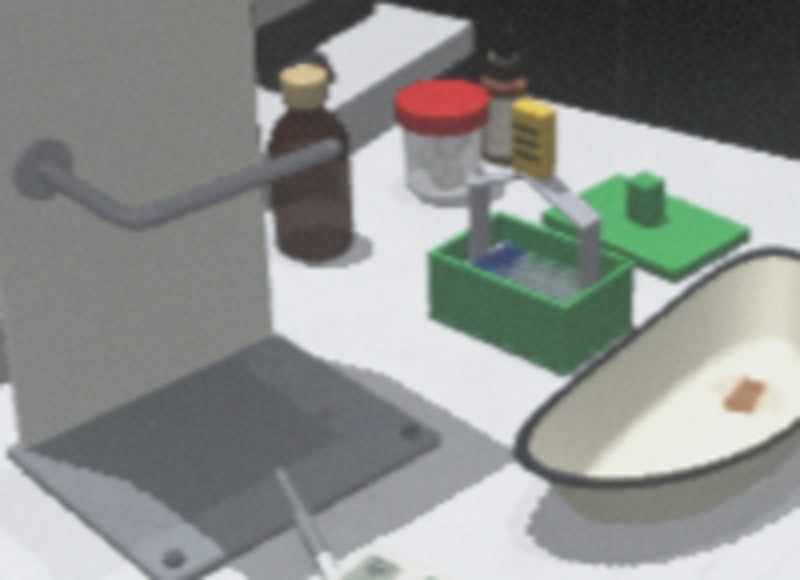

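View pics/si1.png

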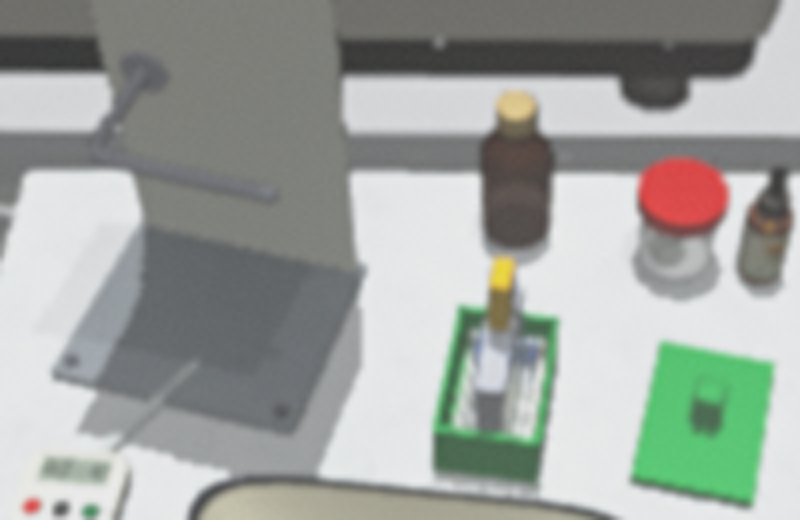

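The crops show every feature I need: dish rim corners, lid corners, tab, bar tip and bend, and foot corners. A thermometer-like probe also lies over the front of the foot. Next I'll triangulate these points.

```bash
python3 - <<'E'
from h import *
s,d=pickle.load(open("v0.pkl","rb"))
P={"dTL":((431,256),(459,308)),"dTR":((500,215),(557,318)),"dBR":((632,264),(541,440)),"dBL":((562,313),(435,432)),
"lTL":((543,215),(662,343)),"lTR":((618,177),(773,362)),"lBR":((748,234),(752,503)),"lBL":((677,275),(633,482)),
"knobtop":((646,181),(711,388)),"tabtop":((535,105),(504,262)),"barend":((337,146),(274,194)),"barbend":((137,217),(97,150)),
"fTL":((10,455),(145,230)),"fTR":((275,337),(365,268)),"fBR":((438,438),(292,432)),"fBL":((175,580),(53,375)),
"jar":((442,100),(682,192)),"amber":((304,72),(517,104)),"probe0":((278,470),(198,362)),"dropper":((504,58),(778,175))}
Q={}
for k,(a,b) in P.items():
    ra=ray(d["scene"],(a[0]+.5)/4-.5+130,(a[1]+.5)/4-.5+165);rb=ray(d["side"],(b[0]+.5)/4-.5+130,(b[1]+.5)/4-.5+120)
    p,e=tri([ra,rb]);Q[k]=p;print(k,p.round(4),e, "planes:",{"d":[onz(r,.045).round(3) for r in(ra,rb)],"l":[onz(r,.01).round(3) for r in(ra,rb)],"f":[onz(r,.008).round(3) for r in(ra,rb)]}.get(k[0],"") if k[1].isupper() else "")
for g in "dlf":
    c=np.array([Q[g+x] for x in("TL","TR","BR","BL")]);print(g,c.mean(0).round(4),"yaw x-axis",np.degrees(np.arctan2(*((c[0]+c[1]-c[2]-c[3])[[1,0]]))),"yaw y",np.degrees(np.arctan2(-(c[0]+c[3]-c[1]-c[2])[0],(c[0]+c[3]-c[1]-c[2])[1])),[round(float(np.linalg.norm(c[i]-c[(i+1)%4])),3) for i in range(4)])
v=Q["barbend"]-Q["barend"];print("bar yaw",np.degrees(np.arctan2(-v[0],v[1])),np.linalg.norm(v))
E
```

```text
dTL [0.4798 0.0029 0.041 ] [np.float64(0.0), np.float64(0.0)] planes: [array([0.475, 0.008, 0.045]), array([0.477, 0.002, 0.045])]
dTR [ 0.4874 -0.0606  0.0416] [np.float64(0.4), np.float64(0.4)] planes: [array([ 0.482, -0.056,  0.045]), array([ 0.485, -0.061,  0.045])]
dBR [ 0.3921 -0.073   0.041 ] [np.float64(0.6), np.float64(0.6)] planes: [array([ 0.387, -0.067,  0.045]), array([ 0.39 , -0.073,  0.045])]
dBL [ 0.385  -0.0084  0.0377] [np.float64(0.9), np.float64(0.9)] planes: [array([ 0.378, -0.   ,  0.045]), array([ 0.379, -0.01 ,  0.045])]
lTL [ 0.5152 -0.1281  0.0054] [np.float64(0.1), np.float64(0.1)] planes: [array([ 0.509, -0.122,  0.01 ]), array([ 0.511, -0.128,  0.01 ])]
lTR [ 0.5167 -0.2023  0.0068] [np.float64(0.7), np.float64(0.7)] planes: [array([ 0.511, -0.197,  0.01 ]), array([ 0.515, -0.202,  0.01 ])]
lBR [ 0.4067 -0.2046  0.0039] [np.float64(0.0), np.float64(0.0)] planes: [array([ 0.4  , -0.195,  0.01 ]), array([ 0.403, -0.204,  0.01 ])]
lBL [ 0.4031 -0.1306  0.0046] [np.float64(0.8), np.float64(0.8)] planes: [array([ 0.398, -0.124,  0.01 ]), array([ 0.399, -0.131,
[... 823 characters left out ...]
2, 0.249, 0.008])]
jar [ 0.6015 -0.12    0.0625] [np.float64(0.2), np.float64(0.2)] planes: 
amber [ 0.5978 -0.004   0.1182] [np.float64(1.1), np.float64(1.1)] planes: 
probe0 [0.4193 0.1644 0.0049] [np.float64(0.5), np.float64(0.5)] planes: 
dropper [ 0.6112 -0.182   0.0768] [np.float64(6.2), np.float64(6.2)] planes: 
d [ 0.4361 -0.0348  0.0403] yaw x-axis 7.098151912070171 yaw y 6.586663454653057 [0.064, 0.096, 0.065, 0.096]
l [ 0.4604 -0.1664  0.0052] yaw x-axis 1.226369962694746 yaw y 2.0118025675953723 [0.074, 0.11, 0.074, 0.112]
f [0.4559 0.1681 0.0026] yaw x-axis -0.5077808075343779 yaw y -0.34578334985842846 [0.167, 0.143, 0.164, 0.144]
bar yaw -3.1176059337094606 0.11356326079450868
```

Measured against the text: dish at (0.436, -0.035), yaw about 7°. The tab top at z 0.140 matches 136+4 mm. Lid at (0.460, -0.166), yaw about 1.5°. The bar tip at (0.438, 0.10, 0.160) agrees with the foot, yaw about 0°. Now I'll plan the approach.

```bash
cat > plan.py <<'E'
from h import *
from scipy.linalg import expm,logm
def pose(p,phi,L):
    A=R.from_euler("z",phi,degrees=True).as_matrix();s,c=np.sin(np.radians(L)),np.cos(np.radians(L))
    y,z=A@[0,1,0],A@[s,0,-c];T=np.eye(4);T[:3,:3]=np.c_[np.cross(y,z),y,z];T[:3,3]=p;return T
def cur(s): T=np.eye(4);T[:3,:3]=Rt(s);T[:3,3]=s["tool_pos"];return T
def leg(T,G):
    X=np.real(logm(np.linalg.inv(T)@G));w=np.array([X[2,1],X[0,2],X[1,0]])
    N=int(max(np.ceil(np.linalg.norm(X[:3,3])/.037),np.ceil(np.degrees(np.linalg.norm(w))/4.9),1))
    D=expm(X/N);dp=np.round(D[:3,3]*10,3);r=np.round(np.degrees(w)/N/5,3)
    D=np.eye(4);D[:3,3]=dp/10;D[:3,:3]=R.from_rotvec(np.radians(r*5)).as_matrix()
    M=T.copy();mid=None
    for i in range(N):
        M=M@D
        if i==N//2-1: mid=M[:3,3].round(3)
    print(N,"x dp",dp.tolist(),"rot",r.tolist(),"mid",mid,"end",M[:3,3].round(4));return M
E
python3 - <<'E'
from plan import *
from bench import observe
T=cur(observe());A=T.copy();A[:3,3]=[.27,.25,.28]
T=leg(T,A);g=np.array([.436,-.035,.125])
G=pose(g,7,35);T=leg(T,pose(g-.11*G[:3,2],7,35));T=leg(T,G)
E
```

```text
8 x dp [-0.176, -0.293, -0.038] rot [-0.0, 0.0, 0.0] mid [0.255 0.386 0.265] end [0.27   0.2504 0.2801]
10 x dp [-0.137, -0.276, 0.099] rot [-0.195, -0.682, -0.613] mid [0.297 0.098 0.236] end [ 0.373  -0.0424  0.2152]
3 x dp [-0.001, -0.001, 0.368] rot [0.0, -0.001, -0.001] mid [ 0.394 -0.04   0.185] end [ 0.4361 -0.035   0.125 ]
```

move_arm(steps=[{"gripper": 1, "delta_pos": [-0.176, -0.293, -0.038], "rotation": [0, 0, 0]}, {"gripper": 1, "delta_pos": [-0.176, -0.293, -0.038], "rotation": [0, 0, 0]}, {"gripper": 1, "delta_pos": [-0.176, -0.293, -0.038], "rotation": [0, 0, 0]}, {"gripper": 1, "delta_pos": [-0.176, -0.293, -0.038], "rotation": [0, 0, 0]}], squeeze=40)

```text
time: 0.48
tool_pos: [0.2549, 0.3851, 0.2648]
orientation: [-179.9, -0.0, 155.4]
wrist_force: [0.9, -0.3, 0.2]
grip_width: 0.085
finger_force: 0.0
```

move_arm(steps=[{"gripper": 1, "delta_pos": [-0.176, -0.293, -0.038], "rotation": [0, 0, 0]}, {"gripper": 1, "delta_pos": [-0.176, -0.293, -0.038], "rotation": [0, 0, 0]}, {"gripper": 1, "delta_pos": [-0.176, -0.293, -0.038], "rotation": [0, 0, 0]}, {"gripper": 1, "delta_pos": [-0.176, -0.293, -0.038], "rotation": [0, 0, 0]}])

```text
time: 0.82
tool_pos: [0.2697, 0.2491, 0.2804]
orientation: [-180.0, 0.0, 155.4]
wrist_force: [1.3, 0.5, -0.7]
grip_width: 0.0852
finger_force: 0.0
```

move_arm(steps=[{"gripper": 1, "delta_pos": [-0.137, -0.276, 0.099], "rotation": [-0.195, -0.682, -0.613]}, {"gripper": 1, "delta_pos": [-0.137, -0.276, 0.099], "rotation": [-0.195, -0.682, -0.613]}, {"gripper": 1, "delta_pos": [-0.137, -0.276, 0.099], "rotation": [-0.195, -0.682, -0.613]}, {"gripper": 1, "delta_pos": [-0.137, -0.276, 0.099], "rotation": [-0.195, -0.682, -0.613]}, {"gripper": 1, "delta_pos": [-0.137, -0.276, 0.099], "rotation": [-0.195, -0.682, -0.613]}])

```text
time: 1.23
tool_pos: [0.2952, 0.0988, 0.2361]
orientation: [177.4, 17.4, 170.5]
wrist_force: [2.1, -0.5, -0.7]
grip_width: 0.0853
finger_force: 0.0
```

move_arm(steps=[{"gripper": 1, "delta_pos": [-0.137, -0.276, 0.099], "rotation": [-0.195, -0.682, -0.613]}, {"gripper": 1, "delta_pos": [-0.137, -0.276, 0.099], "rotation": [-0.195, -0.682, -0.613]}, {"gripper": 1, "delta_pos": [-0.137, -0.276, 0.099], "rotation": [-0.195, -0.682, -0.613]}, {"gripper": 1, "delta_pos": [-0.137, -0.276, 0.099], "rotation": [-0.195, -0.682, -0.613]}, {"gripper": 1, "delta_pos": [-0.137, -0.276, 0.099], "rotation": [-0.195, -0.682, -0.613]}])

```text
time: 1.65
tool_pos: [0.3367, 0.0185, 0.2175]
orientation: [177.0, 27.1, 179.8]
wrist_force: [-0.4, 0.9, -0.7]
grip_width: 0.0857
finger_force: 0.0
```

move_arm(steps=[{"gripper": 1, "delta_pos": [0, 0, 0], "rotation": [0, 0, 0]}, {"gripper": 1, "delta_pos": [0, 0, 0], "rotation": [0, 0, 0]}])

```text
time: 1.82
tool_pos: [0.3366, 0.0182, 0.2173]
orientation: [176.8, 26.9, 179.3]
wrist_force: [0.2, 1.0, -0.3]
grip_width: 0.0851
finger_force: 0.0
```

```bash
python3 - <<'E'
from plan import *
from bench import *
s=observe();c=read_camera("wrist");pickle.dump((s,c),open("v1.pkl","wb"));cv2.imwrite("pics/w1.png",c["img"][:,:,::-1])
print(s["q"].round(1))
for p in [(.436,-.035,.14),(.461,-.166,.04),(.438,.1,.16)]: print(proj(c,p,s).round(0))
for st,ce,m in blobs(mask(c,(18,140,120),(32,255,255)),60): print(st,ce)
g=np.array([.436,-.035,.125])
G=pose(g,7,35);T=leg(cur(s),pose(g-.11*G[:3,2],7,35))
E
```

```text
[ -22.4  -19.   130.    17.6   46.3 -122.1]
[188. 250.]
[ 99. 195.]
[338. 264.]
[178, 238, 19, 17, 222] [187.4, 245.8]
3 x dp [-0.098, -0.209, 0.056] rot [-0.052, -0.527, -0.453] mid [ 0.348 -0.003  0.216] end [ 0.3735 -0.0427  0.2151]
```

View pics/w1.png

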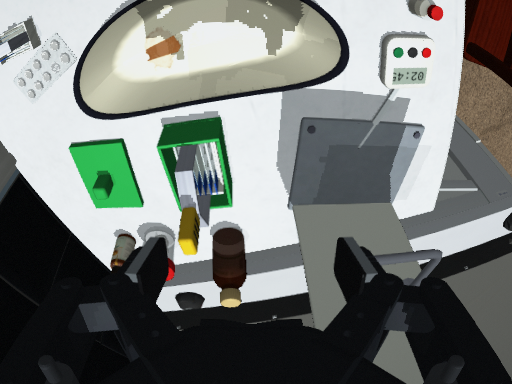

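The wrist view shows the tab at (188,246), where I predicted (188,250), so the measurements hold. The dish is at (198,165) and the lid at (105,175). Continuing to the pre-grasp pose.

move_arm(steps=[{"gripper": 1, "delta_pos": [-0.059, -0.125, 0.034], "rotation": [-0.031, -0.316, -0.272]}, {"gripper": 1, "delta_pos": [-0.059, -0.125, 0.034], "rotation": [-0.031, -0.316, -0.272]}, {"gripper": 1, "delta_pos": [-0.059, -0.125, 0.034], "rotation": [-0.031, -0.316, -0.272]}, {"gripper": 1, "delta_pos": [-0.059, -0.125, 0.034], "rotation": [-0.031, -0.316, -0.272]}, {"gripper": 1, "delta_pos": [-0.059, -0.125, 0.034], "rotation": [-0.031, -0.316, -0.272]}])

```text
time: 2.28
tool_pos: [0.3793, -0.0323, 0.2201]
orientation: [-179.8, 34.3, -173.3]
wrist_force: [-0.1, -0.8, -0.8]
grip_width: 0.0856
finger_force: 0.0
```

```bash
python3 - <<'E'
from plan import *
from bench import *
s=observe();c=read_camera("wrist");d={n:read_camera(n) for n in("scene","side")};pickle.dump((s,c),open("v2.pkl","wb"))
print(s["tool_pos"],s["orientation"],s["q"].round(1))
s1,c1=pickle.load(open("v1.pkl","rb"))
# tab centroid across the two wrist views
def tab(c): return max(blobs(mask(c,(18,110,90),(34,255,255)),60),key=lambda b:b[0][4] if 150<b[1][0]<330 else 0)
a,b=tab(c1),tab(c);print(a[:2],b[:2],tri([ray(c1,*a[1],s1),ray(c,*b[1],s)]))
print(proj(c,(.436,-.035,.125),s))
g=np.array([.436,-.035,.125]);leg(cur(s),pose(g,7,35))
E
```

```text
[ 0.3792503  -0.03230854  0.22010687] [-179.76242928   34.3196341  -173.33206944] [ -37.2  -16.   131.6   34.3   43.4 -154.7]
([178, 207, 19, 48, 635], [187.0, 231.7]) ([233, 151, 18, 55, 896], [241.4, 178.5]) (array([ 0.427614  , -0.03558451,  0.125717  ]), [np.float64(0.1), np.float64(0.1)])
[241.19328958 184.54184434]
3 x dp [0.026, -0.03, 0.367] rot [-0.028, -0.045, -0.018] mid [ 0.398 -0.033  0.188] end [ 0.4359 -0.0349  0.125 ]
```

Joint 6 is almost at its limit (-154.7°), so I need the kinematics before going on. I'll fit a simple model to the known poses.

```bash
cat > kin.py <<'E'
from plan import *
from scipy.optimize import least_squares
E_=lambda ax,a: R.from_euler(ax,a,degrees=True).as_matrix()
def fk(q,k):
    A=E_("z",q[0]);B=A@E_("y",q[1]);C=B@E_("y",q[2]);D=C@E_("z",q[3]);F=D@E_("y",q[4]);G=F@E_("z",q[5]+90)
    h,L1,lx,L2,tz,a1,dy,wy=k
    return A@[a1,dy,h]+B@[0,0,L1]+C@[lx,0,L2]+D@[0,wy,0]+G@[0,0,tz],G
E
python3 - <<'E'
from kin import *
from bench import observe
S=[pickle.load(open("v0.pkl","rb"))[0],pickle.load(open("v1.pkl","rb"))[0],observe()]
for s in S:
    _,G=fk(s["q"],np.zeros(8));print("rot err",np.degrees(R.from_matrix(G.T@Rt(s)).magnitude()),s["q"].round(2))
def res(k): return np.concatenate([1e3*(fk(s["q"],k)[0]-s["tool_pos"]) for s in S]+[np.array(k[[2,5]])*5])
for free in ([0,1,3,4,6],[0,1,3,4,7],range(8)):
    free=list(free);k0=np.array([.3,.4,0,.4,.25,0,0,0])
    def g(x): k=np.zeros(8);k[free]=x;return res(k)
    r=least_squares(g,k0[free]);print(free,r.x.round(4),r.fun.round(1))
E
```

```text
rot err 2.3653617577571104e-14 [58.38 15.85 86.29  0.   77.96 -6.93]
rot err 2.960335344647255e-14 [ -22.39  -19.04  129.97   17.6    46.31 -122.14]
rot err 1.9593395785661562e-14 [ -36.85  -16.02  131.45   34.21   43.5  -154.79]
[0, 1, 3, 4, 6] [0.054  0.6493 0.4024 0.3446 0.0696] [-0.3 -0.1  0.3 -2.6  1.1 -0.   2.3 -2.  -0.3  0.   0. ]
[0, 1, 3, 4, 7] [0.0135 0.6766 0.3968 0.3509 0.0692] [  1.1   1.4 -19.   -7.3   0.4   1.2   1.7 -14.1  17.8   0.    0. ]
[0, 1, 2, 3, 4, 5, 6, 7] [ 1.360e-01  6.298e-01  5.990e-02  4.204e-01  3.457e-01  6.000e-04
  6.960e-02 -2.000e-04] [-0.   0.  -0.  -0.  -0.   0.   0.  -0.  -0.   0.3  0. ]
```

```bash
cat >> kin.py <<'E'
K=[.1360,.6298,.0599,.4204,.3457,.0006,.0696,-.0002]
LO=np.array([-165.6,-43.1,12.6,-67.5,6.1,-154.9]);HI=np.array([165.6,119.4,154.4,247.5,155.3,154.9])
def ik(T,q0):
    def r(q): p,G=fk(q,K);return np.r_[10*(p-T[:3,3]),R.from_matrix(G.T@T[:3,:3]).as_rotvec()]
    o=least_squares(r,np.clip(q0,LO+.5,HI-.5),bounds=(LO,HI));return o.x,o.cost
def flip(T): T=T.copy();T[:3,:2]*=-1;return T
E
python3 - <<'E'
from kin import *
rng=np.random.default_rng(0)
for L in (30,38,45):
  for name,p,phi in (("grasp",(.436,-.035,.125),7),("lift",(.436,-.035,.23),7),("thr0",(.438,.06,.216),0),("hang",(.438,.153,.193),0)):
    for fl in (0,1):
        T=pose(p,phi,L);T=flip(T) if fl else T
        sols=[]
        for i in range(14):
            q,c=ik(T,rng.uniform(LO,HI))
            if c<1e-6 and not any(np.abs(q-x).max()<3 for x in sols): sols.append(q)
        print(L,name,fl,[x.round(0).astype(int).tolist() for x in sols])
E
```

```text
30 grasp 0 []
30 grasp 1 [[-27, 1, 135, 42, 25, 21]]
30 lift 0 [[-27, -9, 123, 24, 43, -139]]
30 lift 1 [[-27, -9, 123, 24, 43, 41]]
30 thr0 0 [[-2, -8, 125, 2, 33, -93]]
30 thr0 1 [[-2, -8, 125, 2, 33, 87]]
30 hang 0 [[17, -3, 124, -17, 30, -61]]
30 hang 1 [[17, -3, 124, -17, 30, 119]]
38 grasp 0 []
38 grasp 1 [[-33, 1, 141, 74, 24, -16]]
38 lift 0 []
38 lift 1 [[-33, -11, 129, 40, 38, 24]]
38 thr0 0 [[-2, -10, 131, 4, 21, -96]]
38 thr0 1 [[-2, -10, 131, 4, 21, 84]]
38 hang 0 [[19, -4, 130, -36, 21, -41]]
38 hang 1 [[19, -4, 130, -36, 21, 139]]
45 grasp 0 [[-38, 3, 147, 99, 31, 134]]
45 grasp 1 [[-38, 3, 147, 99, 31, -46]]
45 lift 0 []
45 lift 1 [[-38, -12, 135, 57, 37, 3]]
45 thr0 0 [[-3, -11, 136, 12, 9, -104]]
45 thr0 1 [[-3, -11, 136, 12, 9, 76]]
45 hang 0 []
45 hang 1 []
```

```bash
python3 - <<'E'
from kin import *
seed=[-27,-5,130,30,35,-145]
for L in (24,26,27,28,29):
  for name,p,phi in (("pre",(.386,-.041,.223),7),("grasp",(.436,-.035,.125),7),("lift",(.436,-.035,.23),7),("thr0",(.438,.06,.216),0),("hang",(.438,.153,.193),0)):
    q,c=ik(pose(p,phi,L),seed);print(L,name,q.round(1),"%.1e"%c)
E
```

```text
24 pre [ -29.2  -11.3  123.6   18.4   49.5 -136. ] 2.1e-20
24 grasp [ -23.3    1.7  130.1   24.6   29.5 -139.9] 9.8e-29
24 lift [ -23.3   -6.7  119.1   16.1   47.7 -129.1] 3.3e-29
24 thr0 [ -1.8  -5.6 120.5   1.1  41.2 -92.5] 6.8e-28
24 hang [ 15.2  -1.1 120.2 -10.   38.1 -68.1] 1.5e-23
26 pre [ -30.8  -12.1  124.9   21.1   48.1 -139.3] 1.0e-24
26 grasp [ -24.4    1.3  131.6   29.5   27.7 -145.4] 1.3e-25
26 lift [ -24.4   -7.5  120.5   18.6   45.9 -131.9] 2.8e-18
26 thr0 [ -1.9  -6.4 121.9   1.3  38.5 -92.7] 1.7e-26
26 hang [ 15.8  -1.6 121.6 -11.8  35.5 -66.1] 5.4e-20
27 pre [ -31.6  -12.5  125.6   22.6   47.5 -141.1] 2.8e-28
27 grasp [ -25.     1.1  132.3   32.2   26.8 -148.4] 4.3e-21
27 lift [ -25.    -7.8  121.2   19.9   45.  -133.5] 4.5e-19
27 thr0 [ -1.9  -6.7 122.6   1.4  37.1 -92.9] 3.0e-25
27 hang [ 16.   -1.9 122.3 -12.9  34.2 -64.9] 2.7e-30
28 pre [ -32.5  -12.9  126.2   24.1   46.9 -143. ] 2.5e-30
28 grasp [ -25.6    1.   133.1   35.1   26.1 -151.8] 3.5e-23
28 lift [ -25.6   -8.2  121.9   21.3   44.2 -135.1] 5.2e-20
28 thr0 [ -2.   -7.1 123.3   1.6  35.8 -93. ] 3.7e-24
28 hang [ 16.3  -2.1 123.  -14.1  32.9 -63.6] 9.0e-29
29 pre [ -33.3  -13.2  126.9   25.7   46.4 -144.9] 3.0e-26
29 grasp [ -26.1    0.8  133.8   38.    25.4 -154.9] 1.3e-06
29 lift [ -26.2   -8.5  122.6   22.8   43.3 -136.8] 1.9e-21
29 thr0 [ -2.   -7.4 124.1   1.7  34.4 -93.2] 1.4e-21
29 hang [ 16.6  -2.3 123.7 -15.3  31.6 -62.2] 8.4e-29
```

I'll grasp at a 26° lean, which puts joint 6 at about -145°, and hang at about 28°.

```bash
python3 - <<'E'
from kin import *
from bench import observe
s=observe();g=np.array([.436,-.0355,.126]);G=pose(g,7,26)
T=leg(cur(s),pose(g-.11*G[:3,2],7,26));leg(T,G)
E
```

```text
2 x dp [-0.038, -0.057, 0.003] rot [-0.032, 0.835, 0.018] mid [ 0.384 -0.036  0.223] end [ 0.3881 -0.0413  0.2248]
3 x dp [-0.0, -0.0, 0.366] rot [-0.0, 0.0, -0.0] mid [ 0.404 -0.039  0.192] end [ 0.4359 -0.0355  0.1261]
```

move_arm(steps=[{"gripper": 1, "delta_pos": [-0.025, -0.038, 0.002], "rotation": [-0.021, 0.557, 0.012]}, {"gripper": 1, "delta_pos": [-0.025, -0.038, 0.002], "rotation": [-0.021, 0.557, 0.012]}, {"gripper": 1, "delta_pos": [-0.025, -0.038, 0.002], "rotation": [-0.021, 0.557, 0.012]}, {"gripper": 1, "delta_pos": [0, 0, 0], "rotation": [0, 0, 0]}])

```text
time: 2.77
tool_pos: [0.3899, -0.042, 0.2261]
orientation: [-179.8, 26.1, -172.8]
wrist_force: [0.8, -0.4, 0.4]
grip_width: 0.0853
finger_force: 0.0
```

move_arm(steps=[{"gripper": 1, "delta_pos": [0, 0, 0.17], "rotation": [0, 0, 0]}, {"gripper": 1, "delta_pos": [0, 0, 0.17], "rotation": [0, 0, 0]}, {"gripper": 1, "delta_pos": [0, 0, 0.16], "rotation": [0, 0, 0]}, {"gripper": 1, "delta_pos": [0, 0, 0], "rotation": [0, 0, 0]}])

```text
time: 3.1
tool_pos: [0.4076, -0.0375, 0.1767]
orientation: [179.8, 25.8, -173.1]
wrist_force: [-0.7, 1.2, -1.3]
grip_width: 0.0853
finger_force: 0.0
```

```bash
python3 - <<'E'
from kin import *
from bench import *
s=observe();c=read_camera("wrist");print(s["tool_pos"],s["orientation"],s["q"].round(1));cv2.imwrite("pics/w3.png",c["img"][:,:,::-1])
G=pose(np.array([.436,-.0355,.126]),7,26);leg(cur(s),G)
for b in blobs(mask(c,(18,110,90),(34,255,255)),60): print(b[:2],onz(ray(c,*b[1],s),.126))
print(proj(c,G[:3,3],s))
E
```

```text
[ 0.40760014 -0.03748815  0.17668677] [ 179.79991857   25.75311189 -173.07917415] [ -27.6   -6.3  128.4   23.4   38.8 -140.4]
2 x dp [-0.018, -0.008, 0.29] rot [0.017, -0.025, -0.007] mid [ 0.422 -0.036  0.151] end [ 0.4361 -0.0355  0.126 ]
([240, 181, 23, 65, 1178], [251.2, 216.0]) [ 0.43042844 -0.0352004   0.126     ]
[249.71055307 221.60110287]
```

View pics/w3.png

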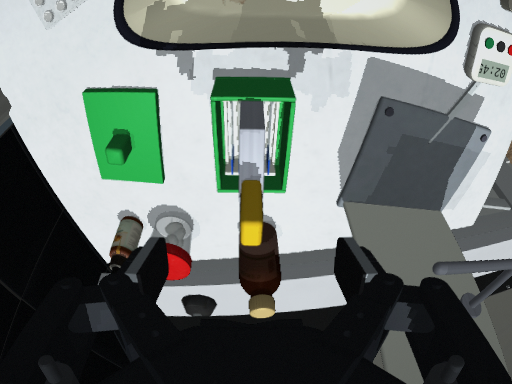

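The tab at (251,216) sits centred between the fingers, and the dish looks square to the tool. Grasp.

move_arm(steps=[{"gripper": 1, "delta_pos": [-0.006, -0.003, 0.15], "rotation": [0, 0, 0]}, {"gripper": 1, "delta_pos": [-0.006, -0.003, 0.14], "rotation": [0, 0, 0]}, {"gripper": 1, "delta_pos": [-0.006, -0.002, 0.14], "rotation": [0, 0, 0]}, {"gripper": 1, "delta_pos": [0, 0, 0.14], "rotation": [0, 0, 0]}, {"gripper": 1, "delta_pos": [0, 0, 0], "rotation": [0, 0, 0]}])

```text
time: 3.57
tool_pos: [0.4355, -0.0368, 0.1282]
orientation: [179.9, 25.9, -173.2]
wrist_force: [0.5, 0.8, -0.7]
grip_width: 0.0856
finger_force: 0.0
```

move_arm(steps=[{"gripper": 0.4, "delta_pos": [0, 0, 0], "rotation": [0, 0, 0]}, {"gripper": 0.4, "delta_pos": [0, 0, 0], "rotation": [0, 0, 0]}, {"gripper": 0.3, "delta_pos": [0, 0, 0], "rotation": [0, 0, 0]}, {"gripper": 0.3, "delta_pos": [0, 0, 0], "rotation": [0, 0, 0]}])

```text
time: 3.9
tool_pos: [0.4363, -0.0379, 0.1301]
orientation: [-179.9, 26.1, -173.2]
wrist_force: [0.6, -1.1, -0.1]
grip_width: 0.0388
finger_force: 0.0
```

```bash
python3 - <<'E'
from kin import *
from bench import *
s=observe();print(s["tool_pos"],s["orientation"],s["q"].round(1),s["grip_width"],s["wrist_force"])
leg(cur(s),pose(np.array([.436,-.0355,.126]),7,26))
E
```

```text
[ 0.43632455 -0.03793369  0.1301027 ] [-179.89677046   26.1339885  -173.15735968] [ -24.8    0.8  131.1   28.8   28.5 -144.8] 0.03882687294333218 [ 0.62791976 -1.05950002 -0.12031422]
1 x dp [0.018, 0.025, 0.037] rot [-0.034, 0.027, -0.028] mid None end [ 0.436  -0.0355  0.126 ]
```

move_arm(steps=[{"gripper": 0.3, "delta_pos": [0.01, 0.02, 0.03], "rotation": [0, 0, 0]}, {"gripper": 0.1, "delta_pos": [0, 0, 0], "rotation": [0, 0, 0]}, {"gripper": 0.0, "delta_pos": [0, 0, 0], "rotation": [0, 0, 0]}, {"gripper": 0, "delta_pos": [0, 0, 0], "rotation": [0, 0, 0]}, {"gripper": 0, "delta_pos": [0, 0, 0], "rotation": [0, 0, 0]}], squeeze=50)

```text
time: 4.32
tool_pos: [0.436, -0.0354, 0.1259]
orientation: [180.0, 26.0, -173.2]
wrist_force: [-1.8, 1.2, 2.1]
grip_width: 0.0134
finger_force: 52.0
```

move_arm(steps=[{"gripper": 0, "delta_pos": [0, 0, 0], "rotation": [0, 0, 0]}, {"gripper": 0, "delta_pos": [0, 0, 0], "rotation": [0, 0, 0]}, {"gripper": 0, "delta_pos": [0, 0, 0], "rotation": [0, 0, 0]}])

```text
time: 4.57
tool_pos: [0.4361, -0.0355, 0.1259]
orientation: [-180.0, 26.0, -173.2]
wrist_force: [-2.3, 0.9, 3.0]
grip_width: 0.0135
finger_force: 52.1
```

```bash
python3 - <<'E'
from kin import *
from bench import *
s=observe();print(s)
T=cur(s);p=T[:3,3]
A=T.copy();A[:3,3]=p+[0,0,.1];T=leg(T,A);T=leg(T,pose((.438,.05,.214),0,28))
q=s["q"];q,c=ik(A,q);print(q.round(1),c)
E
```

```text
{'time': 4.5667, 'q': array([ -24.42858162,    1.201452  ,  131.44258102,   29.19627299,
         27.78937706, -144.89928662]), 'joint_velocities': array([-0.05635172, -0.02139037,  0.02712059,  0.04778867, -0.08183141,
       -0.04687028]), 'effort': array([ -0.53400384, -18.98721993, -19.28848207,   0.82323723,
        -2.10661188,  -0.04277763]), 'tool_pos': array([ 0.43608831, -0.03548097,  0.12589742]), 'orientation': array([-179.99786259,   26.01446264, -173.19023723]), 'wrist_force': array([-2.32244924,  0.89810964,  3.02040598]), 'wrist_torque': array([0.31307939, 0.42097562, 0.1476565 ]), 'finger_force': 52.13309168815613, 'grip_width': 0.01346461764539144}
3 x dp [-0.146, -0.0, -0.3] rot [0.0, 0.0, 0.0] mid [ 0.436 -0.035  0.159] end [ 0.436  -0.0355  0.226 ]
3 x dp [-0.008, 0.284, 0.049] rot [0.206, -0.132, 0.404] mid [ 0.435 -0.007  0.222] end [0.4379 0.0501 0.2139]
[ -24.4   -7.2  121.    18.7   45.1 -132. ] 5.656223583380981e-31
```

move_arm(steps=[{"gripper": 0, "delta_pos": [-0.03, 0, -0.06], "rotation": [0, 0, 0]}, {"gripper": 0, "delta_pos": [-0.045, 0, -0.09], "rotation": [0, 0, 0]}, {"gripper": 0, "delta_pos": [-0.06, 0, -0.125], "rotation": [0, 0, 0]}, {"gripper": 0, "delta_pos": [-0.06, 0, -0.125], "rotation": [0, 0, 0]}, {"gripper": 0, "delta_pos": [-0.06, 0, -0.125], "rotation": [0, 0, 0]}])

```text
time: 4.98
tool_pos: [0.4362, -0.0361, 0.1852]
orientation: [-179.9, 26.0, -173.2]
wrist_force: [1.6, 0.0, -0.8]
grip_width: 0.0134
finger_force: 51.4
```

move_arm(steps=[{"gripper": 0, "delta_pos": [-0.06, 0, -0.125], "rotation": [0, 0, 0]}, {"gripper": 0, "delta_pos": [-0.06, 0, -0.125], "rotation": [0, 0, 0]}, {"gripper": 0, "delta_pos": [-0.06, 0, -0.125], "rotation": [0, 0, 0]}, {"gripper": 0, "delta_pos": [0, 0, 0], "rotation": [0, 0, 0]}])

```text
time: 5.32
tool_pos: [0.4379, -0.0369, 0.2293]
orientation: [-179.7, 26.4, -173.1]
wrist_force: [0.8, -0.3, -1.1]
grip_width: 0.0133
finger_force: 51.5
```

move_arm(steps=[{"gripper": 0, "delta_pos": [-0.003, 0.106, 0.018], "rotation": [0.077, -0.05, 0.152]}, {"gripper": 0, "delta_pos": [-0.003, 0.106, 0.018], "rotation": [0.077, -0.05, 0.152]}, {"gripper": 0, "delta_pos": [-0.003, 0.106, 0.018], "rotation": [0.077, -0.05, 0.152]}, {"gripper": 0, "delta_pos": [-0.003, 0.106, 0.018], "rotation": [0.077, -0.05, 0.152]}])

```text
time: 5.65
tool_pos: [0.4355, 0.0071, 0.2191]
orientation: [-179.9, 27.0, -176.7]
wrist_force: [-0.0, 0.3, -1.5]
grip_width: 0.0136
finger_force: 51.5
```

```bash
python3 - <<'E'
from kin import *
from bench import *
s=observe();d={n:read_camera(n) for n in("scene","side")};c=d["scene"]
print(s["tool_pos"],s["orientation"],s["q"].round(1),s["wrist_force"])
pickle.dump((s,d),open("v4.pkl","wb"))
a=cv2.resize(d["scene"]["img"][110:290,120:310],None,fx=2.1,fy=2.1,interpolation=cv2.INTER_CUBIC);b=cv2.resize(d["side"]["img"][90:270,140:330],None,fx=2.1,fy=2.1,interpolation=cv2.INTER_CUBIC)
cv2.imwrite("pics/m4.png",np.hstack([a,b])[:,:,::-1])
T=leg(cur(s),pose((.438,.05,.214),0,28))
E
```

```text
[0.43554778 0.00709129 0.21912162] [-179.93781238   26.98769942 -176.66626134] [ -14.8   -7.8  122.9   12.6   39.7 -116. ] [-0.01952463  0.25592458 -1.53126666]
2 x dp [-0.007, 0.214, 0.032] rot [0.148, -0.101, 0.296] mid [0.436 0.029 0.217] end [0.4379 0.05   0.214 ]
```

View pics/m4.png

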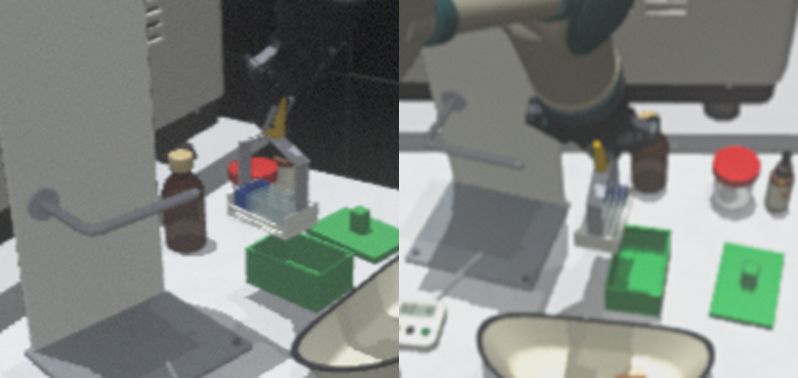

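The carrier hangs level in the grip at about (262,205) in the left (scene) half, the dish is empty and upright, and the bar tip is at (195,198) in that half. Aligning, then threading.

move_arm(steps=[{"gripper": 0, "delta_pos": [-0.003, 0.107, 0.016], "rotation": [0.074, -0.05, 0.148]}, {"gripper": 0, "delta_pos": [-0.003, 0.107, 0.016], "rotation": [0.074, -0.05, 0.148]}, {"gripper": 0, "delta_pos": [-0.003, 0.107, 0.016], "rotation": [0.074, -0.05, 0.148]}, {"gripper": 0, "delta_pos": [-0.003, 0.107, 0.016], "rotation": [0.074, -0.05, 0.148]}, {"gripper": 0, "delta_pos": [0, 0, 0], "rotation": [0, 0, 0]}])

```text
time: 6.17
tool_pos: [0.438, 0.0507, 0.214]
orientation: [-180.0, 27.9, -179.8]
wrist_force: [-0.8, -0.4, -1.4]
grip_width: 0.013
finger_force: 51.5
```

```bash
python3 - <<'E'
from kin import *
from bench import *
s=observe();d={n:read_camera(n) for n in("scene","side")}
print(s["tool_pos"],s["orientation"],s["q"].round(1),s["wrist_force"])
pickle.dump((s,d),open("v5.pkl","wb"))
a=cv2.resize(d["scene"]["img"][110:290,120:310],None,fx=2.1,fy=2.1,interpolation=cv2.INTER_CUBIC);b=cv2.resize(d["side"]["img"][90:270,140:330],None,fx=2.1,fy=2.1,interpolation=cv2.INTER_CUBIC)
cv2.imwrite("pics/m5.png",np.hstack([a,b])[:,:,::-1])
T=leg(cur(s),pose((.438,.05,.214),0,28))
T=leg(T,pose((.438,.155,.214),0,28))
E
```

```text
[0.43796388 0.05072793 0.21397714] [-179.98897309   27.94789637 -179.78282614] [ -4.   -7.1 123.7   3.4  35.6 -96.5] [-0.79104277 -0.42176627 -1.42365989]
1 x dp [-0.0, -0.007, -0.0] rot [0.018, -0.01, 0.038] mid None end [0.438 0.05  0.214]
3 x dp [-0.0, 0.35, -0.0] rot [0.0, -0.0, 0.0] mid [0.438 0.085 0.214] end [0.438 0.155 0.214]
```

View pics/m5.png

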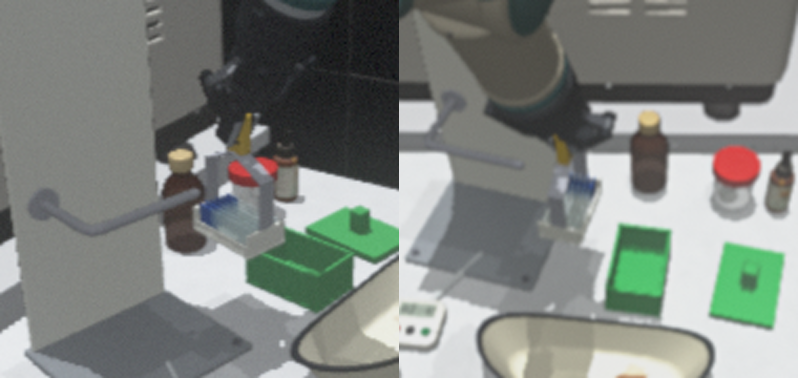

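The carrier is level and square beside the bar tip at (195,198), with the bail opening facing it. Threading in +y.

move_arm(steps=[{"gripper": 0, "delta_pos": [0, 0.08, 0], "rotation": [0, 0, 0.03]}, {"gripper": 0, "delta_pos": [0, 0.08, 0], "rotation": [0, 0, 0]}, {"gripper": 0, "delta_pos": [0, 0.08, 0], "rotation": [0, 0, 0]}, {"gripper": 0, "delta_pos": [0, 0.08, 0], "rotation": [0, 0, 0]}, {"gripper": 0, "delta_pos": [0, 0.08, 0], "rotation": [0, 0, 0]}])

```text
time: 6.68
tool_pos: [0.4388, 0.0891, 0.2149]
orientation: [179.9, 28.0, 179.9]
wrist_force: [-0.5, -0.1, -1.0]
grip_width: 0.0134
finger_force: 51.5
```

```bash
python3 - <<'E'
from kin import *
from bench import *
s=observe();print(s["tool_pos"],s["orientation"],s["q"].round(1),s["wrist_force"],s["wrist_torque"])
T=leg(cur(s),pose((.438,.155,.214),0,28))
d={n:read_camera(n) for n in("scene","side")};pickle.dump((s,d),open("v6.pkl","wb"))
# tab check: colour blob across both views
r=[]
for n in d:
    b=[b for b in blobs(mask(d[n],(18,110,80),(34,255,255)),8) if abs(b[1]-proj(d[n],s["tool_pos"])).max()<18];print(n,[x[:2] for x in b],proj(d[n],s["tool_pos"]).round(1))
E
```

```text
[0.43880449 0.08907054 0.21489089] [179.94793091  28.03573521 179.86490136] [  4.1  -6.2 122.8  -3.3  35.4 -83.6] [-0.47104505 -0.09534745 -1.03596071] [-0.00590342  0.3104965   0.0217267 ]
2 x dp [0.006, 0.33, 0.002] rot [-0.001, 0.004, -0.012] mid [0.438 0.122 0.214] end [0.438  0.1551 0.214 ]
scene [([215, 168, 10, 20, 82], [220.8, 179.3])] [217.6 173.6]
side [([197, 153, 7, 11, 46], [200.2, 158.2])] [201.2 151.7]
```

No contact forces. Continuing along the bar.

move_arm(steps=[{"gripper": 0, "delta_pos": [0, 0.08, 0], "rotation": [0, 0, 0]}, {"gripper": 0, "delta_pos": [0, 0.08, 0], "rotation": [0, 0, 0]}, {"gripper": 0, "delta_pos": [0, 0.08, 0], "rotation": [0, 0, 0]}, {"gripper": 0, "delta_pos": [0, 0.08, 0], "rotation": [0, 0, 0]}])

```text
time: 7.12
tool_pos: [0.4388, 0.121, 0.2149]
orientation: [180.0, 28.0, 179.9]
wrist_force: [0.3, 0.1, -1.5]
grip_width: 0.0132
finger_force: 51.5
```

move_arm(steps=[{"gripper": 0, "delta_pos": [0, 0.08, 0], "rotation": [0, 0, 0]}, {"gripper": 0, "delta_pos": [0, 0.08, 0], "rotation": [0, 0, 0]}, {"gripper": 0, "delta_pos": [0, 0.08, 0], "rotation": [0, 0, 0]}, {"gripper": 0, "delta_pos": [0, 0.08, 0], "rotation": [0, 0, 0]}, {"gripper": 0, "delta_pos": [0, 0, 0], "rotation": [0, 0, 0]}])

```text
time: 7.53
tool_pos: [0.4391, 0.1539, 0.2151]
orientation: [179.9, 28.1, 180.0]
wrist_force: [0.6, 0.0, -1.9]
grip_width: 0.0131
finger_force: 51.4
```

```bash
python3 - <<'E'
from kin import *
from bench import *
s=observe();print(s["tool_pos"],s["orientation"],s["q"].round(1),s["wrist_force"],s["wrist_torque"])
T=leg(cur(s),pose((.438,.155,.214),0,28));T=leg(T,pose((.438,.155,.194),0,28))
d={n:read_camera(n) for n in("scene","side")};pickle.dump((s,d),open("v7.pkl","wb"))
a=cv2.resize(d["scene"]["img"][120:270,120:270],None,fx=2.66,fy=2.66,interpolation=cv2.INTER_CUBIC);b=cv2.resize(d["side"]["img"][90:240,120:270],None,fx=2.66,fy=2.66,interpolation=cv2.INTER_CUBIC)
cv2.imwrite("pics/m7.png",np.hstack([a,b])[:,:,::-1])
E
```

```text
[0.43913298 0.1538639  0.21505256] [179.91716219  28.05403535 179.95039109] [ 16.4  -3.6 120.6 -12.7  36.6 -65.1] [ 0.62831788  0.01162901 -1.92878203] [-0.05872245  0.29304961 -0.01202504]
1 x dp [0.015, 0.011, 0.004] rot [0.012, 0.011, -0.009] mid None end [0.438 0.155 0.214]
1 x dp [0.094, 0.0, 0.177] rot [-0.0, -0.0, 0.0] mid None end [0.438 0.155 0.194]
```

move_arm(steps=[{"gripper": 0, "delta_pos": [0.019, 0, 0.035], "rotation": [0, 0, 0]}, {"gripper": 0, "delta_pos": [0.019, 0, 0.035], "rotation": [0, 0, 0]}, {"gripper": 0, "delta_pos": [0.019, 0, 0.035], "rotation": [0, 0, 0]}, {"gripper": 0, "delta_pos": [0.019, 0, 0.035], "rotation": [0, 0, 0]}, {"gripper": 0, "delta_pos": [0, 0, 0], "rotation": [0, 0, 0]}])

```text
time: 8.05
tool_pos: [0.4376, 0.1533, 0.1976]
orientation: [180.0, 27.9, 179.9]
wrist_force: [0.3, -0.6, -1.6]
grip_width: 0.0137
finger_force: 51.5
```

move_arm(steps=[{"gripper": 0, "delta_pos": [0.007, 0, 0.013], "rotation": [0, 0, 0]}, {"gripper": 0, "delta_pos": [0, 0, 0], "rotation": [0, 0, 0]}])

```text
time: 8.22
tool_pos: [0.4384, 0.1537, 0.1972]
orientation: [179.9, 28.0, 179.9]
wrist_force: [-0.2, -0.4, -1.5]
grip_width: 0.0138
finger_force: 51.5
```

move_arm(steps=[{"gripper": 0, "delta_pos": [0.007, 0, 0.013], "rotation": [0, 0, 0]}, {"gripper": 0, "delta_pos": [0, 0, 0], "rotation": [0, 0, 0]}])

```text
time: 8.38
tool_pos: [0.4384, 0.1538, 0.196]
orientation: [179.9, 28.0, 179.9]
wrist_force: [-0.5, -0.1, -2.4]
grip_width: 0.0134
finger_force: 51.5
```

move_arm(steps=[{"gripper": 0, "delta_pos": [0.007, 0, 0.013], "rotation": [0, 0, 0]}, {"gripper": 0, "delta_pos": [0, 0, 0], "rotation": [0, 0, 0]}])

```text
time: 8.55
tool_pos: [0.4385, 0.1539, 0.1946]
orientation: [179.9, 28.1, 179.9]
wrist_force: [-0.3, 0.3, -1.1]
grip_width: 0.0137
finger_force: 51.5
```

move_arm(steps=[{"gripper": 0, "delta_pos": [0.005, 0, 0.009], "rotation": [0, 0, 0]}, {"gripper": 0, "delta_pos": [0, 0, 0], "rotation": [0, 0, 0]}])

```text
time: 8.72
tool_pos: [0.439, 0.154, 0.1942]
orientation: [179.9, 28.1, 179.9]
wrist_force: [0.6, 0.2, 0.8]
grip_width: 0.0131
finger_force: 51.9
```

move_arm(steps=[{"gripper": 0, "delta_pos": [0.005, 0, 0.009], "rotation": [0, 0, 0]}, {"gripper": 0, "delta_pos": [0, 0, 0], "rotation": [0, 0, 0]}])

```text
time: 8.88
tool_pos: [0.4396, 0.1541, 0.1939]
orientation: [179.9, 28.2, 179.9]
wrist_force: [-1.2, -0.8, 4.4]
grip_width: 0.0135
finger_force: 52.5
```

Contact came at TCP z 0.194, exactly where the bar should be. Easing off, releasing, then retreating along the tool axis.

move_arm(steps=[{"gripper": 0, "delta_pos": [-0.004, 0, -0.007], "rotation": [0, 0, 0]}, {"gripper": 0.22, "delta_pos": [0, 0, 0], "rotation": [0, 0, 0]}, {"gripper": 0.3, "delta_pos": [0, 0, 0], "rotation": [0, 0, 0]}, {"gripper": 0.4, "delta_pos": [0, 0, 0], "rotation": [0, 0, 0]}, {"gripper": 0.45, "delta_pos": [0, 0, 0], "rotation": [0, 0, 0]}])

```text
time: 9.3
tool_pos: [0.4381, 0.1537, 0.193]
orientation: [179.9, 28.0, 179.9]
wrist_force: [0.4, -0.1, -0.2]
grip_width: 0.0384
finger_force: 0.0
```

move_arm(steps=[{"gripper": 0.45, "delta_pos": [0, 0, 0], "rotation": [0, 0, 0]}, {"gripper": 0.45, "delta_pos": [0, 0, -0.1], "rotation": [0, 0, 0]}, {"gripper": 0.45, "delta_pos": [0, 0, -0.1], "rotation": [0, 0, 0]}, {"gripper": 0.45, "delta_pos": [0, 0, -0.2], "rotation": [0, 0, 0]}, {"gripper": 0.45, "delta_pos": [0, 0, -0.2], "rotation": [0, 0, 0]}])

```text
time: 9.72
tool_pos: [0.4094, 0.1535, 0.246]
orientation: [180.0, 27.9, 179.9]
wrist_force: [-0.3, 0.5, 0.9]
grip_width: 0.0383
finger_force: 0.0
```

```bash
python3 - <<'E'
from kin import *
from bench import *
s=observe();print(s["tool_pos"],s["orientation"],s["q"].round(1),s["wrist_force"],s["grip_width"])
d={n:read_camera(n) for n in("scene","side")};w=read_camera("wrist");pickle.dump((s,d,w),open("v8.pkl","wb"))
r=[]
for n in d:
    bs=[b for b in blobs(mask(d[n],(18,110,80),(34,255,255)),8) if abs(b[1]-proj(d[n],np.array([.438,.154,.194]))).max()<18];print(n,[x[:2] for x in bs],proj(d[n],np.array([.438,.154,.19])).round(1))
    r+=[ray(d[n],*bs[0][1])] if bs else []
if len(r)==2:print(tri(r))
print([b[:2] for b in blobs(mask(w,(18,110,80),(34,255,255)),30)],proj(w,(.438,.154,.209),s),proj(w,(.438,.154,.17),s))
E
```

```text
[0.40944047 0.1535485  0.2460045 ] [179.95746885  27.91533398 179.91037071] [ 18.   -8.  119.2 -12.3  42.7 -64.7] [-0.25921017  0.52663814  0.94868249] 0.0383496478664581
scene [([187, 186, 12, 22, 181], [192.8, 196.1])] [191.9 195.1]
side [([171, 150, 7, 15, 65], [174.3, 157.1])] [175.1 154.6]
(array([0.43340153, 0.15442799, 0.1883894 ]), [np.float64(1.4), np.float64(1.4)])
[([240, 172, 22, 65, 1311], [250.3, 204.6])] [253.09271842 234.92452904] [252.85897515 191.47115243]
```

The tab triangulates to (0.433, 0.154, 0.188), so the carrier hangs on the bar where intended. Now for the lid.

```bash
python3 - <<'E'
from kin import *
from bench import observe
s=observe();T=leg(cur(s),pose((.335,.13,.29),0,28));G=pose((.46,-.14,.19),2,0);T=leg(T,G)
print(ik(G,[-28,15,90,5,75,-119]),ik(pose((.46,-.166,.032),2,0),[-28,15,90,5,75,-119]))
E
```

```text
3 x dp [0.156, -0.08, -0.244] rot [0.007, 0.015, -0.005] mid [0.385 0.146 0.262] end [0.3348 0.1301 0.29  ]
9 x dp [-0.101, -0.302, 0.145] rot [-0.011, 0.622, -0.044] mid [0.395 0.01  0.253] end [ 0.4604 -0.1401  0.1901]
(array([-2.52261681e+01,  1.02454144e+01,  1.02858051e+02,  2.35775399e-15,
        6.68965345e+01, -1.17226168e+02]), np.float64(8.12693551268376e-31)) (array([-2.80014655e+01,  2.17577002e+01,  1.14061425e+02, -4.55562107e-10,
        4.41808751e+01, -1.20001465e+02]), np.float64(7.640928844334931e-22))
```

move_arm(steps=[{"gripper": 0.45, "delta_pos": [0.117, -0.06, -0.183], "rotation": [0, 0.01, 0]}, {"gripper": 0.45, "delta_pos": [0.117, -0.06, -0.183], "rotation": [0, 0.01, 0]}, {"gripper": 0.45, "delta_pos": [0.117, -0.06, -0.183], "rotation": [0, 0.01, 0]}, {"gripper": 0.45, "delta_pos": [0.117, -0.06, -0.183], "rotation": [0, 0.01, 0]}])

```text
time: 10.2
tool_pos: [0.3335, 0.1293, 0.2877]
orientation: [180.0, 27.7, 179.9]
wrist_force: [0.2, 0.3, 0.3]
grip_width: 0.0383
finger_force: 0.0
```

move_arm(steps=[{"gripper": 0.7, "delta_pos": [-0.076, -0.227, 0.109], "rotation": [-0.008, 0.467, -0.033]}, {"gripper": 0.7, "delta_pos": [-0.076, -0.227, 0.109], "rotation": [-0.008, 0.467, -0.033]}, {"gripper": 0.7, "delta_pos": [-0.076, -0.227, 0.109], "rotation": [-0.008, 0.467, -0.033]}, {"gripper": 0.7, "delta_pos": [-0.076, -0.227, 0.109], "rotation": [-0.008, 0.467, -0.033]}])

```text
time: 10.53
tool_pos: [0.3806, 0.0382, 0.2609]
orientation: [-180.0, 18.4, -179.3]
wrist_force: [0.8, 0.1, -0.6]
grip_width: 0.0597
finger_force: 0.0
```

move_arm(steps=[{"gripper": 0.7, "delta_pos": [-0.076, -0.227, 0.109], "rotation": [-0.008, 0.467, -0.033]}, {"gripper": 0.7, "delta_pos": [-0.076, -0.227, 0.109], "rotation": [-0.008, 0.467, -0.033]}, {"gripper": 0.7, "delta_pos": [-0.076, -0.227, 0.109], "rotation": [-0.008, 0.467, -0.033]}, {"gripper": 0.7, "delta_pos": [-0.076, -0.227, 0.109], "rotation": [-0.008, 0.467, -0.033]}])

```text
time: 10.87
tool_pos: [0.4226, -0.0528, 0.2259]
orientation: [-180.0, 9.0, -178.8]
wrist_force: [0.1, -0.6, 0.3]
grip_width: 0.0594
finger_force: 0.0
```

move_arm(steps=[{"gripper": 0.7, "delta_pos": [-0.076, -0.227, 0.109], "rotation": [-0.008, 0.467, -0.033]}, {"gripper": 0.7, "delta_pos": [-0.076, -0.227, 0.109], "rotation": [-0.008, 0.467, -0.033]}, {"gripper": 0.7, "delta_pos": [-0.076, -0.227, 0.109], "rotation": [-0.008, 0.467, -0.033]}, {"gripper": 0.7, "delta_pos": [-0.076, -0.227, 0.109], "rotation": [-0.008, 0.467, -0.033]}, {"gripper": 0.7, "delta_pos": [0, 0, 0], "rotation": [0, 0, 0]}])

```text
time: 11.28
tool_pos: [0.4618, -0.145, 0.1835]
orientation: [180.0, -0.4, -178.2]
wrist_force: [0.2, -0.1, -0.5]
grip_width: 0.0596
finger_force: 0.0
```

```bash
cat > green.py <<'E'
from kin import *
from bench import *
def quads(w,s):
    m=mask(w,(45,80,30),(85,255,255));m=cv2.morphologyEx(m,cv2.MORPH_CLOSE,np.ones((3,3),np.uint8))
    out=[]
    for st,ce,b in blobs(m,400):
        cs,_=cv2.findContours(b.astype(np.uint8),cv2.RETR_EXTERNAL,cv2.CHAIN_APPROX_NONE)
        ap=cv2.approxPolyDP(cv2.convexHull(cs[0]),5,True)[:,0];out.append((st,ce,ap))
    return out
E
python3 - <<'E'
from green import *
s=observe();w=read_camera("wrist");pickle.dump((s,w),open("v9.pkl","wb"));cv2.imwrite("pics/w9.png",w["img"][:,:,::-1])
print(s["tool_pos"],s["orientation"],s["q"].round(1),s["grip_width"])
for st,ce,ap in quads(w,s):
    print(st,ce)
    for u in ap: print("   ",u,onz(ray(w,*u,s),.01).round(4),onz(ray(w,*u,s),.045).round(4))
print(proj(w,(.461,-.166,.04),s),proj(w,(.436,-.035,.045),s))
E
```

```text
[ 0.46177323 -0.14497755  0.18353402] [ 179.97346276   -0.40062677 -178.17240332] [ -25.6   11.   102.8   -0.2   66.5 -117.3] 0.059576544782993665
[324, 107, 77, 107, 7610] [362.3, 157.9]
    [399 108] [0.3792 0.0107 0.01  ] [ 0.3805 -0.0079  0.045 ]
    [397 206] [0.4901 0.0241 0.01  ] [0.4783 0.0038 0.045 ]
    [337 213] [ 0.4996 -0.05    0.01  ] [ 0.4867 -0.0615  0.045 ]
    [326 195] [ 0.4793 -0.065   0.01  ] [ 0.4688 -0.0748  0.045 ]
    [324 108] [ 0.3878 -0.0747  0.01  ] [ 0.388  -0.0834  0.045 ]
[195, 119, 77, 105, 7810] [232.6, 170.3]
    [271 120] [ 0.4031 -0.1281  0.01  ] [ 0.4016 -0.1304  0.045 ]
    [268 223] [ 0.513  -0.1259  0.01  ] [ 0.4986 -0.1285  0.045 ]
    [198 222] [ 0.5148 -0.2023  0.01  ] [ 0.5001 -0.196   0.045 ]
    [195 120] [ 0.405  -0.2043  0.01  ] [ 0.4032 -0.1978  0.045 ]
[229.66886    182.42888967] [368.74227346 163.1394231 ]
```

The lid measures 110×76 mm at (0.459, -0.165), yaw about 1.1°, which fits. I'll measure the dish rim from straight above before picking up the lid.

```bash
python3 - <<'E'
from kin import *
from bench import observe
T=leg(cur(observe()),pose((.436,-.035,.215),7,0))
E
```

```text
4 x dp [0.043, 0.273, -0.076] rot [0.008, -0.02, -0.258] mid [ 0.449 -0.089  0.2  ] end [ 0.4361 -0.035   0.2149]
```

move_arm(steps=[{"gripper": 0.7, "delta_pos": [0.043, 0.273, -0.076], "rotation": [0.008, -0.02, -0.258]}, {"gripper": 0.7, "delta_pos": [0.043, 0.273, -0.076], "rotation": [0.008, -0.02, -0.258]}, {"gripper": 0.7, "delta_pos": [0.043, 0.273, -0.076], "rotation": [0.008, -0.02, -0.258]}, {"gripper": 0.7, "delta_pos": [0.043, 0.273, -0.076], "rotation": [0.008, -0.02, -0.258]}, {"gripper": 0.7, "delta_pos": [0, 0, 0], "rotation": [0, 0, 0]}])

```text
time: 11.75
tool_pos: [0.4324, -0.0288, 0.2183]
orientation: [179.9, 0.2, -172.7]
wrist_force: [0.4, 0.4, -0.5]
grip_width: 0.0597
finger_force: 0.0
```

move_arm(steps=[{"gripper": 0.7, "delta_pos": [0, 0, 0], "rotation": [0, 0, 0]}, {"gripper": 0.7, "delta_pos": [0, 0, 0], "rotation": [0, 0, 0]}])

```text
time: 11.92
tool_pos: [0.4344, -0.033, 0.2175]
orientation: [-179.9, 0.2, -172.8]
wrist_force: [0.1, -0.7, -0.6]
grip_width: 0.06
finger_force: 0.0
```

```bash
python3 - <<'E'
from green import *
s=observe();w=read_camera("wrist");pickle.dump((s,w),open("v10.pkl","wb"));cv2.imwrite("pics/w10.png",w["img"][:,:,::-1])
print(s["tool_pos"],s["orientation"],s["q"].round(1))
P=[]
for st,ce,ap in quads(w,s):
    print(st,ce)
    for u in ap: print("   ",u,onz(ray(w,*u,s),.01).round(4),onz(ray(w,*u,s),.045).round(4))
# rim: bright outline rows/cols for a sharper fit
m=mask(w,(45,80,30),(85,255,255));u,v=proj(w,(.436,-.035,.045),s).astype(int);print(u,v)
for vv in (v-25,v,v+25): print(vv,np.flatnonzero(np.diff((m[vv]>0).astype(int)))); print([tuple(int(t) for t in w["img"][vv,x]) for x in range(u-50,u-25,2)])
for uu in (u-20,u,u+20): print(uu,np.flatnonzero(np.diff((m[:,uu]>0).astype(int))))
E
```

```text
[ 0.43441085 -0.0329991   0.21745955] [-179.8760042     0.21839608 -172.82903441] [ -13.5    4.9  105.1   -0.    69.7 -110.6]
[219, 122, 67, 98, 6243] [251.4, 170.4]
    [221 124] [ 0.3892 -0.074   0.01  ] [ 0.3863 -0.0707  0.045 ]
    [285 127] [ 0.3834 -0.0028  0.01  ] [ 0.3812 -0.0071  0.045 ]
    [281 219] [0.4926 0.0094 0.01  ] [0.4788 0.0039 0.045 ]
    [220 218] [ 0.5007 -0.0638  0.01  ] [ 0.4861 -0.0616  0.045 ]
[113, 127, 63, 95, 5392] [143.0, 172.6]
    [113 128] [ 0.4052 -0.2047  0.01  ] [ 0.4006 -0.1876  0.045 ]
    [175 132] [ 0.4036 -0.1257  0.01  ] [ 0.3992 -0.1169  0.045 ]
    [170 221] [ 0.5136 -0.1257  0.01  ] [ 0.4976 -0.1169  0.045 ]
    [114 213] [ 0.5143 -0.2028  0.01  ] [ 0.4982 -0.1859  0.045 ]
250 176
151 [112 173 219 284]
[(224, 227, 228), (224, 228, 228), (224, 228, 229), (224, 228, 229), (224, 227, 229), (224, 228, 229), (224, 228, 229), (224, 228, 229), (224, 227, 228), (199, 209, 207), (26, 103, 46), (22, 84, 37), (11, 45, 20)]
176 [112 172 219 283]
[(224, 228, 229), (224, 228, 229), (224, 228, 229), (224, 228, 229), (224, 228, 229), (224, 228, 229), (224, 228, 229), (224, 228, 228), (219, 224, 227), (189, 196, 199), (49, 169, 82), (47, 149, 75), (9, 46, 19)]
201 [113 171 219 282]
[(225, 228, 229), (225, 228, 229), (224, 228, 228), (224, 228, 229), (224, 228, 228), (224, 228, 229), (224, 228, 229), (224, 228, 229), (224, 227, 229), (224, 228, 229), (68, 180, 101), (50, 174, 84), (10, 47, 21)]
230 [122 219]
250 [122 219]
270 [122 219]
```

```bash
python3 - <<'E'
from kin import *
s,w=pickle.load(open("v10.pkl","rb"));g=w["img"][:,:,1].astype(int)
print("near col250",list(range(116,136)),g[116:136,250]);print("far",g[205:226,250],"from205")
print("left row170",g[170,212:230],"from212");print("right",g[170,272:292],"from272")
def sub(a,b): return None
# outer edges: green/white half level crossing on several lines, cast at z=.045
sat=w["img"].astype(int);sig=(sat[:,:,0]).astype(float) # red: ~224 white, <80 green
def cross(line,a,b,th=140):
    seg=line[a:b]
    for i in range(len(seg)-1):
        if (seg[i]-th)*(seg[i+1]-th)<0: return a+i+(seg[i]-th)/(seg[i]-seg[i+1])
E_=lambda pts,z:np.array([onz(ray(w,*p,s),z)[:2] for p in pts])
N=[(u,cross(sig[:,u],112,140)) for u in range(228,278,5)];F=[(u,cross(sig[:,u],212,235)) for u in range(228,278,5)]
Lf=[(cross(sig[v],210,228),v) for v in range(135,212,8)];Rg=[(cross(sig[v],275,296),v) for v in range(135,212,8)]
for n,pts in(("near",N),("far",F),("left(-y)",Lf),("right(+y)",Rg)):
    pts=[p for p in pts if None not in p]
    for z in (.045,.0):
        q=E_(pts,z);k=0 if n in("near","far") else 1
        c=np.polyfit(q[:,1-k],q[:,k],1);print(n,z,len(pts),"slope deg",round(float(np.degrees(np.arctan(c[0]))),2),"at",(np.polyval(c,-.034 if k==0 else .434)).round(4))
E
```

```text
near col250 [116, 117, 118, 119, 120, 121, 122, 123, 124, 125, 126, 127, 128, 129, 130, 131, 132, 133, 134, 135] [145 144 145 146 145 145 107  51  51  58 107 109  99  85  98  95  92  91
  90  90]
far [ 51  51  50  50  52  51  51  51  51  50  51  61 134 205 190 200 228 227
 227 227 228] from205
left row170 [228 227 228 228 228 225 199 163 170 188 149  63  44  45 146 190 192 192] from212
right [195 195 195 128  89  56  40  42  63 167 186 174 165 211 219 218 217 217
 215 216] from272
near 0.045 4 slope deg -7.69 at 0.3771
near 0.0 4 slope deg -7.69 at 0.3796
far 0.045 10 slope deg -6.44 at 0.4844
far 0.0 10 slope deg -6.44 at 0.5031
left(-y) 0.045 9 slope deg 6.51 at -0.0679
left(-y) 0.0 9 slope deg 6.51 at -0.0729
right(+y) 0.045 10 slope deg 3.16 at -0.0001
right(+y) 0.0 10 slope deg 3.16 at 0.0058
```

View pics/w10.png

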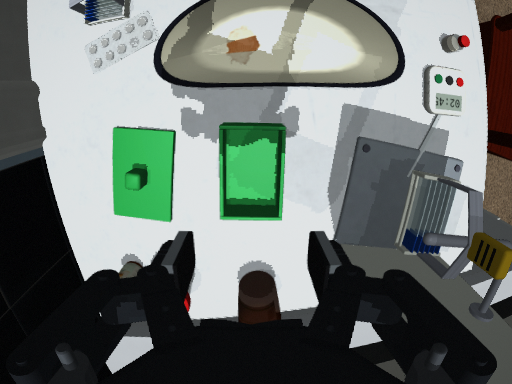

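All 10 pictures are now used. The view shows the carrier hanging on the bar at the right (455,220), the empty dish at (252,170) and the lid at (143,173). Fitted from the edges, the dish is at (0.4346, -0.0342) with yaw 6.5°, and it measures 100×67 mm, which fits. Going for the lid.

```bash
python3 - <<'E'
from kin import *
from bench import observe
T=leg(cur(observe()),pose((.4595,-.1655,.11),1.2,0));T=leg(T,pose((.4595,-.1655,.033),1.2,0))
E
```

```text
5 x dp [-0.027, -0.267, 0.215] rot [-0.004, 0.008, 0.237] mid [ 0.446 -0.086  0.174] end [ 0.4593 -0.1654  0.1101]
3 x dp [-0.001, -0.0, 0.257] rot [-0.0, 0.0, -0.0] mid [ 0.459 -0.165  0.084] end [ 0.4596 -0.1654  0.033 ]
```

move_arm(steps=[{"gripper": 0.7, "delta_pos": [-0.027, -0.267, 0.215], "rotation": [-0.004, 0.008, 0.237]}, {"gripper": 0.7, "delta_pos": [-0.027, -0.267, 0.215], "rotation": [-0.004, 0.008, 0.237]}, {"gripper": 0.7, "delta_pos": [-0.027, -0.267, 0.215], "rotation": [-0.004, 0.008, 0.237]}, {"gripper": 0.7, "delta_pos": [-0.027, -0.267, 0.215], "rotation": [-0.004, 0.008, 0.237]}, {"gripper": 0.7, "delta_pos": [-0.027, -0.267, 0.215], "rotation": [-0.004, 0.008, 0.237]}])

```text
time: 12.38
tool_pos: [0.4596, -0.1673, 0.1089]
orientation: [180.0, 0.0, -178.9]
wrist_force: [0.5, -0.3, 0.2]
grip_width: 0.0596
finger_force: 0.0
```

move_arm(steps=[{"gripper": 0.7, "delta_pos": [0, 0, 0], "rotation": [0, 0, 0]}, {"gripper": 0.7, "delta_pos": [0, 0, 0], "rotation": [0, 0, 0]}, {"gripper": 0.7, "delta_pos": [0, 0, 0], "rotation": [0, 0, 0]}])

```text
time: 12.63
tool_pos: [0.4592, -0.1654, 0.1101]
orientation: [179.9, -0.0, -178.9]
wrist_force: [-0.1, 1.1, 0.8]
grip_width: 0.0598
finger_force: 0.0
```

```bash
python3 - <<'E'
from green import *
s=observe();print(s["tool_pos"],s["orientation"]);leg(cur(s),pose((.4595,-.1655,.033),1.2,0))
w=read_camera("wrist")
for st,ce,ap in quads(w,s):
    if st[0]<290: print(st,ce,[(u.tolist(),onz(ray(w,*u,s),.01).round(4).tolist()) for u in ap])
E
```

```text
[ 0.45923402 -0.16536908  0.11007563] [ 1.79926049e+02 -3.84023439e-02 -1.78890453e+02]
3 x dp [-0.001, -0.001, 0.257] rot [0.005, -0.003, -0.006] mid [ 0.459 -0.165  0.084] end [ 0.4595 -0.1656  0.033 ]
[202, 126, 102, 133, 12875] [252.2, 190.6] [([303, 128], [0.4033, -0.128, 0.01]), ([296, 258], [0.5139, -0.1261, 0.01]), ([209, 258], [0.5154, -0.2016, 0.01]), ([202, 128], [0.405, -0.2046, 0.01])]
```

move_arm(steps=[{"gripper": 0.7, "delta_pos": [0, 0, 0.25], "rotation": [0, 0, 0]}, {"gripper": 0.7, "delta_pos": [0, 0, 0.25], "rotation": [0, 0, 0]}, {"gripper": 0.7, "delta_pos": [0, 0, 0.16], "rotation": [0, 0, 0]}, {"gripper": 0.7, "delta_pos": [0, 0, 0.1], "rotation": [0, 0, 0]}, {"gripper": 0.7, "delta_pos": [0, 0, 0], "rotation": [0, 0, 0]}])

```text
time: 13.1
tool_pos: [0.4586, -0.1635, 0.0335]
orientation: [179.9, -0.1, -178.7]
wrist_force: [-0.3, -0.2, 0.4]
grip_width: 0.0597
finger_force: 0.0
```

move_arm(steps=[{"gripper": 0.3, "delta_pos": [0, 0, 0], "rotation": [0, 0, 0]}, {"gripper": 0, "delta_pos": [0, 0, 0], "rotation": [0, 0, 0]}, {"gripper": 0, "delta_pos": [0, 0, 0], "rotation": [0, 0, 0]}, {"gripper": 0, "delta_pos": [0, 0, 0], "rotation": [0, 0, 0]}, {"gripper": 0, "delta_pos": [0, 0, 0], "rotation": [0, 0, 0]}], squeeze=35)

```text
time: 13.52
tool_pos: [0.4606, -0.1653, 0.0358]
orientation: [-180.0, 0.2, -178.8]
wrist_force: [-0.2, 1.4, 6.2]
grip_width: 0.0188
finger_force: 35.7
```

move_arm(steps=[{"gripper": 0, "delta_pos": [0, 0, 0], "rotation": [0, 0, 0]}, {"gripper": 0, "delta_pos": [0, 0, 0], "rotation": [0, 0, 0]}])

```text
time: 13.68
tool_pos: [0.4606, -0.1653, 0.0358]
orientation: [-180.0, 0.2, -178.8]
wrist_force: [-0.3, 0.8, 7.2]
grip_width: 0.0192
finger_force: 35.7
```

```bash
python3 - <<'E'
from kin import *
from bench import observe
s=observe();print(s["tool_pos"],s["orientation"]);T=cur(s);
A=T.copy();A[2,3]+=.08;T=leg(T,A);T=leg(T,pose((.4346,-.0342,.110),6.5,0));leg(T,pose((.4346,-.0342,.080),6.5,0))
E
```

```text
[ 0.46062328 -0.16526197  0.03575705] [-1.79965031e+02  1.72768532e-01 -1.78811808e+02]
3 x dp [-0.001, -0.0, -0.267] rot [0.0, 0.0, 0.0] mid [ 0.461 -0.165  0.062] end [ 0.4607 -0.1652  0.1159]
4 x dp [0.047, 0.331, 0.014] rot [-0.002, 0.009, -0.266] mid [ 0.449 -0.099  0.113] end [ 0.4346 -0.0341  0.1102]
1 x dp [-0.0, -0.001, 0.302] rot [-0.001, -0.002, 0.002] mid None end [ 0.4346 -0.0342  0.08  ]
```

move_arm(steps=[{"gripper": 0, "delta_pos": [0, 0, -0.08], "rotation": [0, 0, 0]}, {"gripper": 0, "delta_pos": [0, 0, -0.18], "rotation": [0, 0, 0]}, {"gripper": 0, "delta_pos": [0, 0, -0.27], "rotation": [0, 0, 0]}, {"gripper": 0, "delta_pos": [0, 0, -0.27], "rotation": [0, 0, 0]}, {"gripper": 0, "delta_pos": [0, 0, 0], "rotation": [0, 0, 0]}])

```text
time: 14.1
tool_pos: [0.4626, -0.1668, 0.1195]
orientation: [-179.7, 0.5, -178.8]
wrist_force: [0.3, -0.4, -0.2]
grip_width: 0.019
finger_force: 34.7
```

move_arm(steps=[{"gripper": 0, "delta_pos": [0.03, 0.22, 0.008], "rotation": [0, 0.005, -0.177]}, {"gripper": 0, "delta_pos": [0.03, 0.22, 0.008], "rotation": [0, 0.005, -0.177]}, {"gripper": 0, "delta_pos": [0.03, 0.22, 0.008], "rotation": [0, 0.005, -0.177]}, {"gripper": 0, "delta_pos": [0.03, 0.22, 0.008], "rotation": [0, 0.005, -0.177]}])

```text
time: 14.43
tool_pos: [0.4431, -0.0769, 0.1111]
orientation: [180.0, -0.1, -175.3]
wrist_force: [-1.2, 0.3, -1.0]
grip_width: 0.0195
finger_force: 34.7
```

move_arm(steps=[{"gripper": 0, "delta_pos": [0.03, 0.22, 0.008], "rotation": [0, 0.005, -0.177]}, {"gripper": 0, "delta_pos": [0.03, 0.22, 0.008], "rotation": [0, 0.005, -0.177]}, {"gripper": 0, "delta_pos": [0, 0, 0], "rotation": [0, 0, 0]}, {"gripper": 0, "delta_pos": [0, 0, 0], "rotation": [0, 0, 0]}, {"gripper": 0, "delta_pos": [0, 0, 0], "rotation": [0, 0, 0]}])

```text
time: 14.85
tool_pos: [0.4341, -0.0348, 0.1097]
orientation: [-180.0, -0.1, -173.5]
wrist_force: [0.1, 0.4, -1.5]
grip_width: 0.0192
finger_force: 34.8
```

```bash
python3 - <<'E'
from green import *
s=observe();print(s["tool_pos"],s["orientation"],s["wrist_force"])
w=read_camera("wrist");pickle.dump((s,w),open("v11.pkl","wb"));cv2.imwrite("pics/w11.png",w["img"][:,:,::-1])
T=cur(s);zp=s["tool_pos"][2]-.0358+.010
for st,ce,ap in quads(w,s):
    print(st,ce)
    for u in ap:
        p=onz(ray(w,*u,s),zp);print(u,(1e3*(T[:3,:3].T@(p-T[:3,3]))).round(1),onz(ray(w,*u,s),.045).round(4))
E
```

```text
[ 0.43406536 -0.03479032  0.10972234] [-1.79974467e+02 -9.00620933e-02 -1.73461379e+02] [ 0.09102106  0.3888723  -1.49236406]
[176, 133, 151, 180, 18947] [250.8, 203.1]
[324 136] [57.2 36.6 25.9] [0.3759 0.0051 0.045 ]
[315 271] [-22.4  37.4  25.7] [0.4753 0.0176 0.045 ]
[279 312] [-53.6  17.1  25.7] [ 0.5172 -0.0033  0.045 ]
[223 312] [-53.7 -18.9  25.7] [ 0.5225 -0.0483  0.045 ]
[186 269] [-21.1 -39.7  25.8] [ 0.4848 -0.0791  0.045 ]
[177 136] [ 57.1 -39.2  25.9] [ 0.3868 -0.0897  0.045 ]
```

move_arm(steps=[{"gripper": 0, "delta_pos": [-0.01, 0.003, 0.08], "rotation": [0, 0, 0]}, {"gripper": 0, "delta_pos": [-0.01, 0.003, 0.08], "rotation": [0, 0, 0]}, {"gripper": 0, "delta_pos": [0, 0, 0.08], "rotation": [0, 0, 0]}, {"gripper": 0, "delta_pos": [0, 0, 0], "rotation": [0, 0, 0]}, {"gripper": 0, "delta_pos": [0, 0, 0], "rotation": [0, 0, 0]}])

```text
time: 15.32
tool_pos: [0.4349, -0.0337, 0.0846]
orientation: [179.9, -0.3, -173.5]
wrist_force: [-0.2, 0.0, -1.0]
grip_width: 0.0192
finger_force: 34.8
```

move_arm(steps=[{"gripper": 0, "delta_pos": [0, 0, 0], "rotation": [0, 0, 0]}, {"gripper": 0, "delta_pos": [0, 0, 0], "rotation": [0, 0, 0]}, {"gripper": 0, "delta_pos": [0, 0, 0], "rotation": [0, 0, 0]}])

```text
time: 15.57
tool_pos: [0.4359, -0.0337, 0.0858]
orientation: [180.0, -0.1, -173.5]
wrist_force: [-0.2, -0.3, -1.2]
grip_width: 0.0194
finger_force: 34.8
```

move_arm(steps=[{"gripper": 0, "delta_pos": [0, 0, 0.025], "rotation": [0, 0, 0]}, {"gripper": 0, "delta_pos": [0, 0, 0.02], "rotation": [0, 0, 0]}, {"gripper": 0, "delta_pos": [0, 0, 0], "rotation": [0, 0, 0]}, {"gripper": 0, "delta_pos": [0, 0, 0], "rotation": [0, 0, 0]}])

```text
time: 15.9
tool_pos: [0.4355, -0.0336, 0.081]
orientation: [180.0, -0.1, -173.5]
wrist_force: [0.4, 0.3, -1.6]
grip_width: 0.0194
finger_force: 34.8
```

move_arm(steps=[{"gripper": 0, "delta_pos": [0, 0, 0.02], "rotation": [0, 0, 0]}, {"gripper": 0, "delta_pos": [0, 0, 0], "rotation": [0, 0, 0]}, {"gripper": 0, "delta_pos": [0, 0, 0], "rotation": [0, 0, 0]}])

```text
time: 16.15
tool_pos: [0.4355, -0.0336, 0.079]
orientation: [180.0, -0.1, -173.5]
wrist_force: [0.6, 0.2, -1.3]
grip_width: 0.0189
finger_force: 34.8
```

move_arm(steps=[{"gripper": 0, "delta_pos": [0, 0, 0.02], "rotation": [0, 0, 0]}, {"gripper": 0, "delta_pos": [0, 0, 0], "rotation": [0, 0, 0]}, {"gripper": 0, "delta_pos": [0, 0, 0], "rotation": [0, 0, 0]}])

```text
time: 16.4
tool_pos: [0.4355, -0.0336, 0.077]
orientation: [180.0, -0.1, -173.5]
wrist_force: [-0.7, -0.1, -1.6]
grip_width: 0.0194
finger_force: 34.8
```

The skirt passed rim level with no contact. Going down the last few millimetres.

move_arm(steps=[{"gripper": 0, "delta_pos": [0, 0, 0.015], "rotation": [0, 0, 0]}, {"gripper": 0, "delta_pos": [0, 0, 0], "rotation": [0, 0, 0]}, {"gripper": 0, "delta_pos": [0, 0, 0], "rotation": [0, 0, 0]}])

```text
time: 16.65
tool_pos: [0.4355, -0.0336, 0.0755]
orientation: [180.0, -0.1, -173.5]
wrist_force: [-0.1, -0.0, -1.1]
grip_width: 0.0195
finger_force: 34.8
```

move_arm(steps=[{"gripper": 0, "delta_pos": [0, 0, 0.01], "rotation": [0, 0, 0]}, {"gripper": 0, "delta_pos": [0, 0, 0], "rotation": [0, 0, 0]}, {"gripper": 0, "delta_pos": [0, 0, 0], "rotation": [0, 0, 0]}])

```text
time: 16.9
tool_pos: [0.4357, -0.0337, 0.0749]
orientation: [180.0, -0.1, -173.5]
wrist_force: [-1.1, -0.6, 2.2]
grip_width: 0.0192
finger_force: 35.2
```

move_arm(steps=[{"gripper": 0, "delta_pos": [0, 0, 0.01], "rotation": [0, 0, 0]}, {"gripper": 0, "delta_pos": [0, 0, 0], "rotation": [0, 0, 0]}, {"gripper": 0, "delta_pos": [0, 0, 0], "rotation": [0, 0, 0]}])

```text
time: 17.15
tool_pos: [0.4357, -0.0337, 0.0748]
orientation: [-180.0, -0.1, -173.5]
wrist_force: [-3.2, 0.9, 12.0]
grip_width: 0.0193
finger_force: 36.5
```

Contact at z 0.0748, as predicted for a fully seated lid. Easing off, releasing and going up.

move_arm(steps=[{"gripper": 0, "delta_pos": [0, 0, -0.012], "rotation": [0, 0, 0]}, {"gripper": 0.3, "delta_pos": [0, 0, 0], "rotation": [0, 0, 0]}, {"gripper": 0.4, "delta_pos": [0, 0, 0], "rotation": [0, 0, 0]}, {"gripper": 0.5, "delta_pos": [0, 0, 0], "rotation": [0, 0, 0]}, {"gripper": 0.5, "delta_pos": [0, 0, 0], "rotation": [0, 0, 0]}])

```text
time: 17.57
tool_pos: [0.4356, -0.0336, 0.0746]
orientation: [180.0, -0.1, -173.5]
wrist_force: [-0.2, -0.2, 0.2]
grip_width: 0.0426
finger_force: 0.0
```

move_arm(steps=[{"gripper": 0.5, "delta_pos": [0, 0, -0.1], "rotation": [0, 0, 0]}, {"gripper": 0.5, "delta_pos": [0, 0, -0.3], "rotation": [0, 0, 0]}, {"gripper": 0.5, "delta_pos": [0, 0, -0.35], "rotation": [0, 0, 0]}, {"gripper": 0.5, "delta_pos": [0, 0, -0.35], "rotation": [0, 0, 0]}, {"gripper": 0.5, "delta_pos": [0, 0, -0.3], "rotation": [0, 0, 0]}])

```text
time: 17.98
tool_pos: [0.4361, -0.0336, 0.2168]
orientation: [-180.0, -0.1, -173.5]
wrist_force: [1.6, 0.2, -0.7]
grip_width: 0.0425
finger_force: 0.0
```

move_arm(steps=[{"gripper": 0.5, "delta_pos": [0, 0, 0], "rotation": [0, 0, 0]}, {"gripper": 0.5, "delta_pos": [0, 0, 0], "rotation": [0, 0, 0]}, {"gripper": 0.5, "delta_pos": [0, 0, 0], "rotation": [0, 0, 0]}])

```text
time: 18.23
tool_pos: [0.4352, -0.0335, 0.214]
orientation: [180.0, -0.2, -173.5]
wrist_force: [-0.2, -0.4, -0.1]
grip_width: 0.0426
finger_force: 0.0
```

```bash
python3 - <<'E'
from green import *
s=observe();print(s["time"],s["tool_pos"],s["orientation"],s["wrist_force"])
w=read_camera("wrist");d={n:read_camera(n) for n in("scene","side")}
for st,ce,ap in quads(w,s):
    q=np.array([onz(ray(w,*u,s),.049)[:2] for u in ap]);print(st,len(ap),q.round(4).tolist(),q.mean(0))
    # sizes test level: opposite edges equal at one height
    if len(q)==4: print([round(1e3*float(np.linalg.norm(q[i]-q[(i+1)%4])),1) for i in range(4)])
r=[]
for n in d:
    for b in blobs(mask(d[n],(18,110,80),(34,255,255)),8):
        if abs(b[1]-proj(d[n],np.array([.438,.154,.194]))).max()<18: r.append(ray(d[n],*b[1]));print(n,b[:2])
print(tri(r) if len(r)==2 else "")
# tri of lid corners scene/side
for n in d:
    for st,ce,ap in quads(d[n],None): print(n,st,ap.tolist())
for z in(.049,.039):
  for n in d: print(n,z,[proj(d[n],np.array([.4346,-.034,z])+E_("z",6.5)@[a*.056,b*.039,0]).round(0).astype(int).tolist() for a,b in((1,1),(1,-1),(-1,-1),(-1,1))])
E
```

```text
18.2333 [ 0.43522742 -0.03346922  0.21401243] [ 179.95336519   -0.2038444  -173.4867451 ] [-0.20039002 -0.3535382  -0.12827219]
[211, 121, 80, 108, 8260] 4 [[0.3752, -0.0042], [0.4843, 0.0087], [0.4931, -0.0674], [0.3838, -0.0795]] [ 0.43411196 -0.03557498]
[109.9, 76.6, 110.0, 75.8]
scene ([187, 185, 12, 23, 170], [192.8, 195.9])
side ([171, 147, 8, 18, 91], [174.7, 154.9])
(array([0.43616249, 0.15407082, 0.18968687]), [np.float64(0.9), np.float64(0.9)])
scene [235, 215, 56, 43, 1501] [[235, 226], [264, 215], [290, 230], [286, 245], [270, 257], [241, 245]]
side [236, 194, 36, 44, 1176] [[243, 194], [271, 197], [266, 231], [256, 237], [239, 235], [236, 227]]
scene 0.049 [[233, 226], [254, 214], [292, 228], [272, 242]]
side 0.049 [[242, 192], [272, 196], [267, 231], [234, 227]]
scene 0.039 [[233, 230], [254, 217], [292, 232], [272, 246]]
side 0.039 [[242, 195], [272, 198], [266, 234], [234, 230]]
```

```bash
python3 -c "
from bench import *
print(close_job())"
```

```text
the job is handed in; nothing more can be done
None
```

The carrier hangs level by its bail near the middle of the drying bar, the lid is fully seated on the empty dish, and the job was handed in at about 18 s, with no sign of anything being bumped.

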